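# Refill the filter cassette and dock it in the bench extraction unit

## Task

Take the grey cassette frame out of its rack, lay it flat on the bench with its open side up, and press the white filter element fully down into it until it clicks home. Then pick up the loaded cassette by its handle tab, hook its tongue under the lip of the grey extraction unit's dock with the nose tipped down, and press the handle end down until it clicks in flat and fully home; let go. Leave the other things on the bench where they are.

Things in the scene. Friction and masses are not known exactly. Their poses are not given: they have to be found in the camera images.
- filter_mid (a point): Filter element: white plastic block, 100 (its x) x 60 (its y) x 36 mm high (its z, up), pleated top, a groove across each short end (3 mm deep, 7.5 to 16.5 mm above its underside); 110 to 190 g; lies flat on the bench. Fits either way round. The point is its centre, 18 mm above its underside.
- carrier_mid (a point): Carrier (cassette frame): grey tray 119 (x) x 80 (y) x 25 mm (z), open at its +z face, 120 to 200 g. It starts standing in the rack on a long edge (80 tall, 25 thick): own +y up, +x (tongue) away from the robot, open +z face to the robot's right, back to its left; pinch its upper edge (a wall 8.5 mm deep, 25 wide). The point is the tray's centre, 12.5 mm above its underside.
- carrier_pocket (a point): Centre of the floor of the carrier's pocket, axes as the carrier's. The pocket is 103 (x) x 63 (y) mm and 20 mm deep, its floor is 5 mm thick, the side walls 8.5 and the end walls 8 mm. The filter stands 16 mm proud of the walls when home. Set on the bench on its long edge the carrier stands by itself; its top pushed towards its back, it falls over flat, open side up.
- carrier_catch_f (a joint): Smooth sprung roller in the carrier's tongue-end wall (its twin in the other end wall), m: 0 out, up to 0.003 pushed back. It sticks 2.5 mm into the pocket, 17 mm above the tray's underside. The filter rests on both about 15 mm short of home; 8 to 18 N downwards snaps it past them on to the floor, the rollers then in its grooves.
- carrier_tongue (a point): Tip of the carrier's tongue, half-way up it: the tongue is 60 mm wide, 8 mm thick, flush with the tray's underside, and sticks out 14 mm from the tray's +x end (59.5 to 73.5 mm from its centre). Axes as the carrier's.
- carrier_handle (a point): Ribbed handle tab at the carrier's -x end: 48 mm long (x), 28 mm wide (y), 3 to 25 mm above the tray's underside, 59.5 to 107.5 mm from the tray's centre. The point is 85.5 mm from the centre, half-way up the tab. Pinch it across its width. Axes as the carrier's.
- rack: Low rack fixed to the bench: base plate 100 x 85 x 8 mm and two upright plates 90 mm long (x), tops 48 mm above the bench, 28.6 mm apart (y). The carrier stands between them on the base plate and lifts straight up. Origin: centre of its underside.
- dock_seat (a point): Dock on the low grey extraction unit fixed to the bench. Point and axes are where the carrier's centre (carrier_mid) and axes are when it is fully home: flat, tongue to +x, which points away from the robot. The dock's floor is 12.5 mm below the point, 30 mm above the bench. Side rails: 38 mm above the floor, 84 mm apart, x = -57.5 to 57.5 mm, 13 mm thick.
- dock_lip (a point): Lower edge of the lip at the dock's far end, 61 mm from dock_seat along +x, 12 mm above the floor; the lip is 8 mm thick, 110 mm wide, and the end wall under it is 15 mm farther. A level carrier does not fit between lip and stops: the tongue goes in under the lip first, nose tipped down about 15 degrees, then the handle end is lowered while the carrier moves on forwards.
- dock_stops (a point): Mid-point between two small stops at the dock's near end (faces 62.5 mm from dock_seat along -x, at y = +-34 mm, 10 mm high, 4 mm thick, 12 mm wide); the tray's handle end drops in front of them with 3 mm to spare. The unit's body ends 4.5 mm beyond, so the handle tab hangs out in free air.
- dock_catch_l (a joint): Smooth sprung roller in the dock's left rail (a twin in the right one), m: 0 out, up to 0.0045 pushed back. It sticks 4 mm out of the rail at x = -36 mm, its axis 29.6 mm above the floor, and snaps in over the tray's side wall when the handle end is pressed down with about 8 to 18 N; unlatched, the tray rests on it some 8 mm too high.
- bottle: Amber bottle, 52 mm across, 130 mm tall; bystander. Origin: centre of its underside.
- bowl: Steel bowl, 100 mm across, 40 mm tall; bystander. Origin: centre of its underside.
- jar: Clear jar, 60 mm across, 70 mm tall; bystander. Origin: centre of its underside.
- screwdriver: Screwdriver lying on the bench; bystander. Origin: under its middle.
- tape_mid (a point): Roll of paper tape, 90 mm across, 24 mm tall, lying flat; bystander. The point is its centre.
- brush: Brush lying on the bench; bystander. Origin: under its middle.
Not all that is in view belongs to the job. Of the things that look like the part that bears carrier_mid, the largest one is meant.

How it is judged:
By the outcome, as a careful person would: the job done as asked, in the order asked, and still so for the second after the job is handed in, with the robot touching nothing.
It also fails if it takes over 64 s, if anything falls off the work surface, if the arm or the gripper's body presses on something with over 40 N, if the wrist force passes 120 N, or if a joint passes its speed limit or range.

## Robot

A 6-joint arm with a two-finger parallel gripper is mounted at the origin on the work surface. World frame = base frame: x ahead of the robot, y to its left, z up, the work surface at z = 0. Lengths are in m, angles in degrees, forces in N, time in s.
With the tool pointing down it reaches from about 0.275 to 0.825 m from the base axis. Payload 5.2 kg.
Tool frame: the origin (TCP) lies at the very end of the fingers, on their centre line; the grasp point (between the pads) lies 19 mm behind it; x points along the fingers, y is the direction in which the jaws open and shut, and the axes are right-handed (so a half turn about x gives the same grasp; the last joint's range is limited). The gripper opens to 93 mm and grips with 3 to 60 N. Pads are 15 mm wide; open, the fingers measure 128 mm over their backs; the gripper's body (75 mm by 188 mm) begins 65 mm behind the grasp point.
Start: joints at [-83.698, 14.817, 87.949, -0, 77.235, -11.62], TCP at [0.169, -0.523, 0.219] pointing down, gripper open.
Joint ranges: [-179.93, 179.93], [-52.35, 119.4], [10.71, 147.94], [-69.91, 249.91], [12.55, 155.21], [-178.61, 178.61]. Speed limits (degrees/s): [147.25, 147.25, 180, 180, 180, 180].

## Interface

Orientations are given as [roll, pitch, yaw] about the fixed x, y, z axes, in that order (R = Rz(yaw) Ry(pitch) Rx(roll)).
In Python, from workcell import robot gives the robot as it stands.
- The arm moves only by the shell command python3 -m pendant 'ROWS' [FORCE]. ROWS is JSON, a list of rows, each a list of 5 numbers: the closure, from 0 (fully open) to 1 (shut), then the shift along the tool's x, y, z scaled (see below), then the turn about the tool's x scaled (see below). A call has 1 to 8 rows; each row is the pose to reach, as a shift and turn from the pose commanded when the call began, along the tool's axes at that moment; what a row does not reach only later rows make up. The controller multiplies each number of a shift by 0.25 m and each number of a turn by 90 degrees. A row lasts 1/12 s, in which the tool goes at most 41.7 mm and 7.16 degrees, less where a joint would pass 70% of its speed; a pose out of reach is approached as far as the arm can. A call with a number of a shift or a turn outside -1 to 1 is refused whole. A call with a gripper value outside its range is refused whole. The fingers move at their own pace and stop on an object; FORCE is the grip in N (left out, the last holds). Time passes only in rows, so rows that repeat a pose let the fingers close. It gives the time, the measured TCP pose, the force and the opening at its end, in the units of the state.
- robot.state(): the state, without advancing time (a new reading comes with each control period).
- robot.get_image(name): name is "side" or "top"; returns the picture (384x512x3 uint8, red, green, blue); there is no depth.
- robot.camera_info(name): a dict with "fx", "fy", "cx", "cy" (pixels), "extrinsics" (4x4, takes a point from world to camera coordinates). Camera axes: x right, y up, looking along -z (the intrinsics and any distortion apply to the point x, -y, -z); pixel columns grow to the right and rows downward; lengths in m; the calibration is good to about 2 mm. A picture is of the moment at which its call begins. camera_info takes no time and is no camera call.
- robot.hand_in(): hands the job in, once; it reports no verdict.
The state is a dict: "time_s": time; "q": joint angles; "joint_vel": joint speeds; "effort": joint torques, N m; "eef_pos": TCP position; "orientation": TCP orientation; "wrist_force": force on the tool from outside, world axes, zero at the start; "moment": the same for the moment, N m; "finger_gap": finger opening in m.
Only numpy, scipy, OpenCV 4.12 (cv2) and the standard library are available. Lean on these libraries where they do the work, as an engineer would, in place of code of your own. Each camera call takes 0.05 s, during which the arm holds its last target.

## Working session

There is one attempt and no reset: what is moved stays moved. The work goes in short steps, Python scripts to look and compute and a shell command to move; the robot and the scene stay as the last step left them, time stands still between calls to the robot, and variables do not carry over. Pictures are saved under pics/ and viewed, and the job is handed in when it is done.

```bash
ls; mkdir -p pics
python3 - <<'E'
from workcell import robot
import cv2,numpy as np
np.set_printoptions(suppress=True,precision=4)
for n in ("top","side"):
    im=robot.get_image(n); cv2.imwrite(f"pics/{n}0.png",cv2.cvtColor(im,cv2.COLOR_RGB2BGR))
    ci=robot.camera_info(n); print(n,{k:v for k,v in ci.items() if k!='extrinsics'}); print(np.array(ci['extrinsics']))
print(robot.state())
E
```

```text
pics
top {'fx': 442.91391834474507, 'fy': 442.91391834474507, 'cx': 253.75310354320618, 'cy': 187.33953540322338}
[[-0.0263 -0.9995 -0.0165  0.0414]
 [ 0.9977 -0.0273  0.0613 -0.4927]
 [-0.0617 -0.0149  0.998  -1.3568]
 [ 0.      0.      0.      1.    ]]
side {'fx': 482.1171351505291, 'fy': 482.1171351505291, 'cx': 249.36126844332227, 'cy': 189.6693206154999}
[[-0.7079 -0.706  -0.0187  0.3438]
 [ 0.4413 -0.4628  0.7688 -0.2732]
 [-0.5514  0.536   0.6392 -1.0527]
 [ 0.      0.      0.      1.    ]]
{'time_s': 0.1, 'q': array([-83.698 ,  14.8554,  88.0038,   0.0008,  77.2343, -11.6196]), 'joint_vel': array([ 0.0232, -0.0341, -0.1611,  0.0282,  0.0608,  0.0851]), 'effort': array([  0.0021, -43.8211, -28.4641,   0.0719,   0.0362,  -0.0001]), 'eef_pos': array([ 0.1692, -0.5228,  0.2179]), 'orientation': array([-102.107 ,   89.9064,   95.8144]), 'wrist_force': array([ 0.7123, -0.3785, -0.2527]), 'moment': array([-0.0327,  0.0125,  0.0258]), 'finger_gap': 0.0926338445229656}
```

View pics/top0.png

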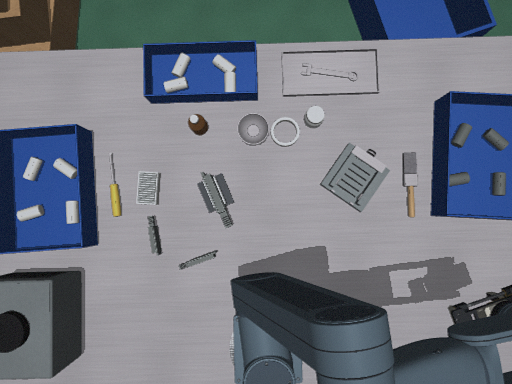

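View pics/side0.png

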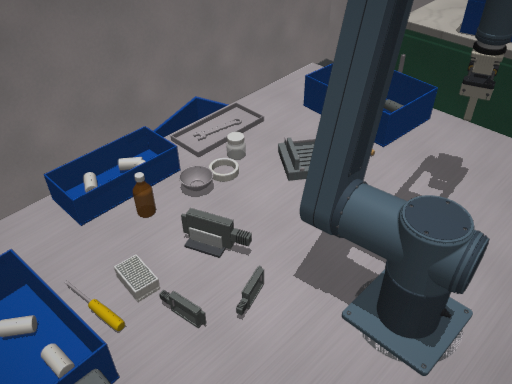

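```bash
cat > h.py <<'E'
from workcell import robot
import cv2,numpy as np
np.set_printoptions(suppress=True,precision=4)
def cam(n):
    c=robot.camera_info(n); return c,np.array(c['extrinsics'])
def proj(n,P):
    c,E=cam(n); P=np.atleast_2d(P); p=P@E[:3,:3].T+E[:3,3]
    return np.c_[c['cx']+c['fx']*p[:,0]/-p[:,2], c['cy']+c['fy']*p[:,1]/p[:,2]]
def ray(n,u,v):
    c,E=cam(n); d=np.array([(u-c['cx'])/c['fx'],-(v-c['cy'])/c['fy'],-1.]); R=E[:3,:3]
    return -R.T@E[:3,3], R.T@d
def onz(n,u,v,z):
    o,d=ray(n,u,v); return o+d*(z-o[2])/d[2]
def tri(u1,v1,u2,v2):
    o1,d1=ray('top',u1,v1);o2,d2=ray('side',u2,v2)
    A=np.c_[d1,-d2];s=np.linalg.lstsq(A,o2-o1,rcond=None)[0]
    a,b=o1+s[0]*d1,o2+s[1]*d2; return (a+b)/2,np.linalg.norm(a-b)
def crop(src,out,x,y,w,h,s):
    im=cv2.imread(src)[y:y+h,x:x+w]; cv2.imwrite(out,cv2.resize(im,None,fx=s,fy=s,interpolation=cv2.INTER_CUBIC))
def shot(n,name):
    im=cv2.cvtColor(robot.get_image(n),cv2.COLOR_RGB2BGR); cv2.imwrite(name,im); return im
E
python3 - <<'E'
from h import *
crop('pics/top0.png','pics/c1.png',100,150,150,125,5)
crop('pics/side0.png','pics/c2.png',100,190,170,140,4.5)
crop('pics/top0.png','pics/c3.png',305,125,100,100,6)
crop('pics/side0.png','pics/c4.png',260,110,130,90,6)
E
```

```text
(no output)
```

View pics/c1.png

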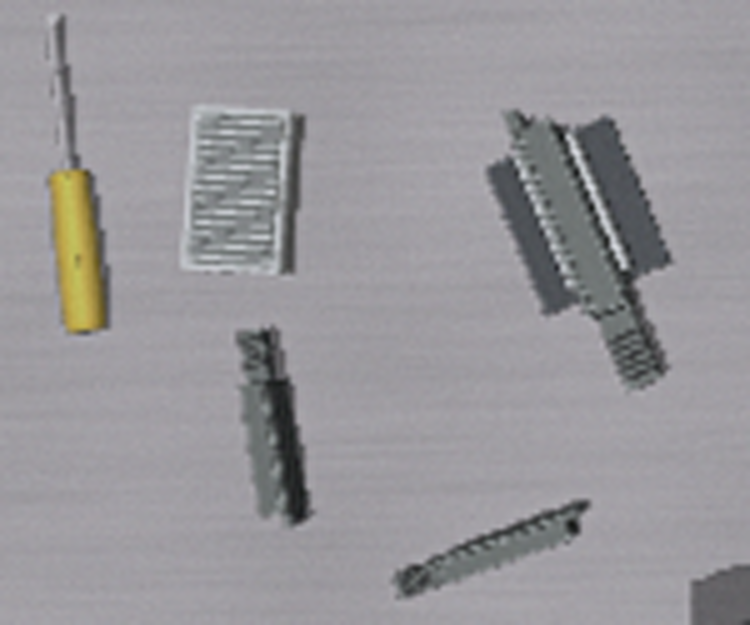

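View pics/c2.png

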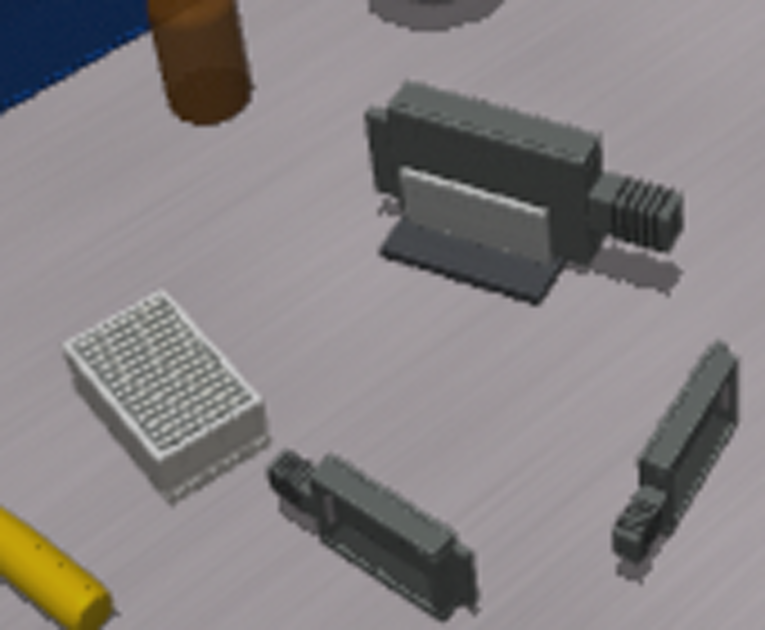

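View pics/c3.png

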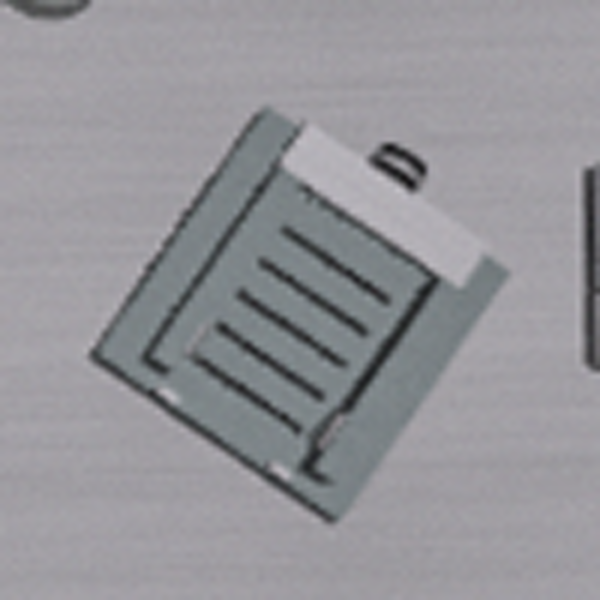

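View pics/c4.png

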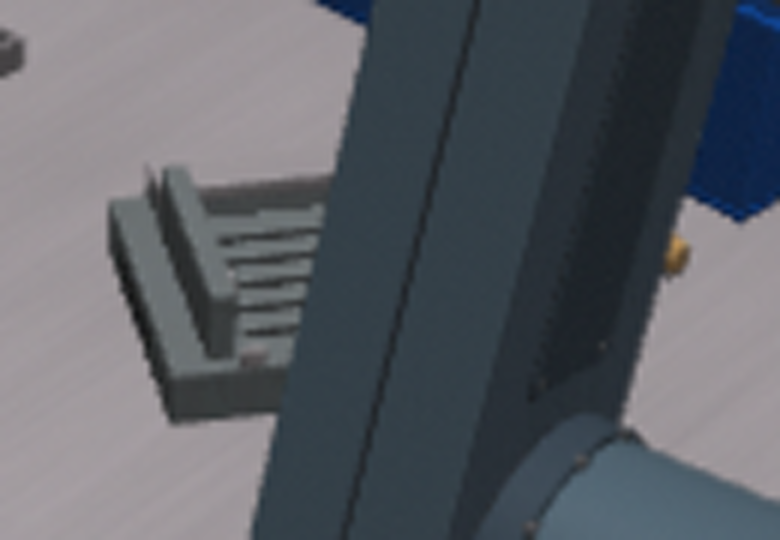

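Run:
```python
from h import *
a=cv2.imread('pics/top0.png')[165:235,190:245];b=cv2.imread('pics/side0.png')[200:262,172:262]
cv2.imwrite('pics/r1.png',cv2.resize(a,None,fx=8,fy=8,interpolation=cv2.INTER_LANCZOS4))
cv2.imwrite('pics/r2.png',cv2.resize(b,None,fx=8,fy=8,interpolation=cv2.INTER_LANCZOS4))
for p in ([0,0,0],[.169,-.523,.219]): print(proj('top',p),proj('side',p))
s=robot.state();
from scipy.spatial.transform import Rotation as R
print(R.from_euler('xyz',s['orientation'],degrees=True).as_matrix())
```

```text
[[267.2624 348.172 ]] [[406.8042 314.7786]]
[[469.6383 302.4015]] [[470.2513 110.2686]]
[[-0.0002  0.3077 -0.9515]
 [ 0.0016 -0.9515 -0.3077]
 [-1.     -0.0016 -0.0003]]
```

View pics/r1.png

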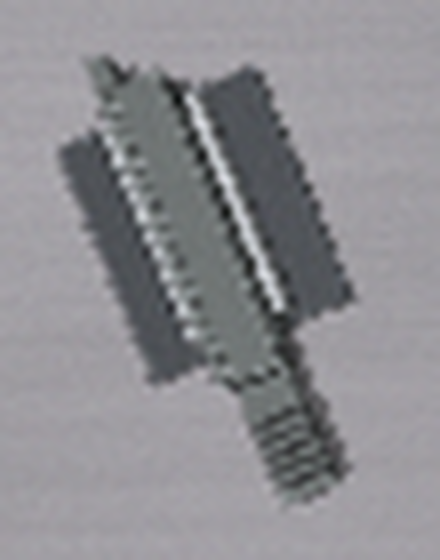

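View pics/r2.png

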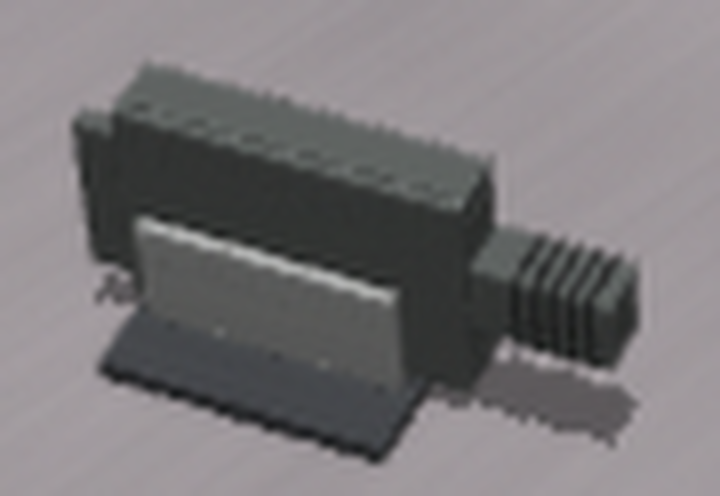

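Run:
```python
from h import *
S=[(118,105),(148,65),(492,160),(460,210)]
P=[onz('side',172+x/8-.44,200+y/8-.44,.088) for x,y in S]
P=np.array(P); print('side z.088',P, P.mean(0))
print('lens',np.linalg.norm(P[0]-P[3]),np.linalg.norm(P[1]-P[2]),np.linalg.norm(P[0]-P[1]))
d=(P[0]-P[3]+P[1]-P[2]); print('yaw',np.degrees(np.arctan2(d[1],d[0])))
T=[(112,90),(158,70),(285,350),(232,378)]
Q=np.array([onz('top',190+x/8-.44,165+y/8-.44,.088) for x,y in T]); print('top',Q,Q.mean(0))
d=(Q[0]-Q[3]+Q[1]-Q[2]); print('yaw',np.degrees(np.arctan2(d[1],d[0])))
# rack base corners z=.008 in top: 
B=[(60,150),(255,65),(355,300),(155,382)]
B=np.array([onz('top',190+x/8-.44,165+y/8-.44,.008) for x,y in B]);print('rack',B,B.mean(0))
d=(B[0]-B[3]+B[1]-B[2]); print('yaw',np.degrees(np.arctan2(d[1],d[0])))
# filter: bright mask in top
im=cv2.imread('pics/top0.png');g=im.min(2)
sub=im[160:215,128:170]; cv2.imwrite('pics/f1.png',cv2.resize(sub,None,fx=10,fy=10,interpolation=cv2.INTER_LANCZOS4))
s=cv2.imread('pics/side0.png')[250:306,110:165]; cv2.imwrite('pics/f2.png',cv2.resize(s,None,fx=10,fy=10,interpolation=cv2.INTER_LANCZOS4))
```

```text
side z.088 [[0.5247 0.1789 0.088 ]
 [0.5322 0.1606 0.088 ]
 [0.4233 0.116  0.088 ]
 [0.4145 0.1376 0.088 ]] [0.4737 0.1483 0.088 ]
lens 0.11763613833068257 0.11768726523733433 0.01980344843622465
yaw 21.413915767442564
top [[0.5272 0.1739 0.088 ]
 [0.5341 0.1568 0.088 ]
 [0.4299 0.1123 0.088 ]
 [0.4202 0.132  0.088 ]] [0.4778 0.1438 0.088 ]
yaw 22.260241738118157
rack [[0.5115 0.205  0.008 ]
 [0.5427 0.128  0.008 ]
 [0.4499 0.0911 0.008 ]
 [0.4201 0.1696 0.008 ]] [0.481  0.1484 0.008 ]
yaw 21.415752024615813
```

View pics/f1.png

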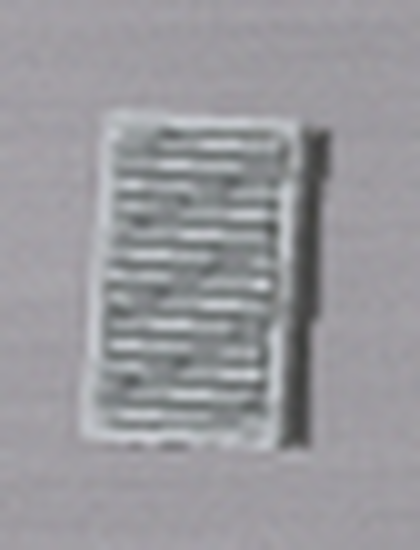

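View pics/f2.png

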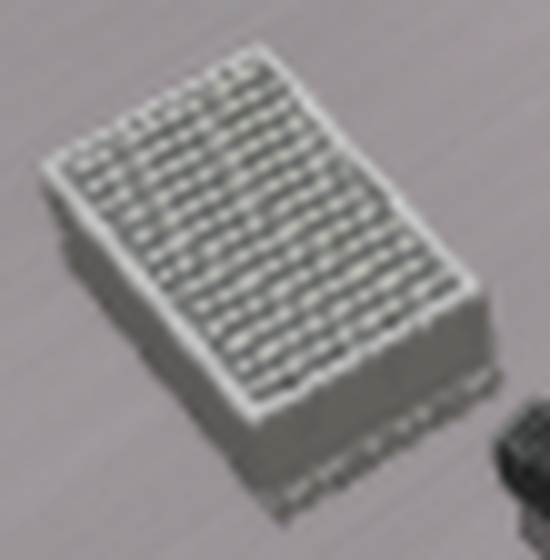

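Candidates for the carrier in the top view: the frame in the rack (215,193), loose frames at (153,235) and (198,259). The one in the rack is clearly the largest (118 mm long measured) and matches the description; crops c1/c2 confirm it.

```bash
cat >> h.py <<'E'
from scipy.spatial.transform import Rotation as Rot
def plan(x,y,z,yaw=None):
    s=robot.state(); M=Rot.from_euler('xyz',s['orientation'],degrees=True).as_matrix(); p=np.array(s['eef_pos'])
    cy=np.degrees(np.arctan2(M[1,1],M[0,1])); t=0
    if yaw is not None: t=-((yaw-cy+180)%360-180)
    d=M.T@(np.array([x,y,z])-p)
    print('t',s['time_s'],'p',p,'yaw',round(cy,2),'q6',round(s['q'][5],1),'F',s['wrist_force'],'M',s['moment'],'gap',round(s['finger_gap'],4)); print('rows units xyz',d/.25,'turn',t/90)
E
python3 -m pendant '[[0,0,-0.72,-0.647,0],[0,0,-0.72,-0.647,0],[0,0,-0.72,-0.647,0],[0,0,-0.72,-0.647,0],[0,0,-0.72,-0.647,0],[0,0,-0.72,-0.647,0]]' 20
python3 -m pendant '[[0,0,-0.72,-0.647,0],[0,0,-0.72,-0.647,0],[0,0,-0.72,-0.647,0],[0,0,-0.72,-0.647,0],[0,0,-0.72,-0.647,0],[0,0,-0.72,-0.647,0]]' 20
python3 - <<'E'
from h import *
plan(.463,.141,.15,-68.4)
E
```

```text
time_s: 0.6
eef_pos: [0.2681, -0.2992, 0.2182]
orientation: [-105.6, 89.9, 92.4]
wrist_force: [1.0, -0.0, 0.5]
finger_gap: 0.093
time_s: 1.1
eef_pos: [0.3664, -0.0785, 0.2186]
orientation: [-138.9, 90.0, 59.1]
wrist_force: [1.2, -0.2, -0.4]
finger_gap: 0.0933
t 1.1 p [ 0.3664 -0.0785  0.2186] yaw -72.05 q6 42.7 F [ 1.2205 -0.205  -0.4354] M [-0.0011 -0.0359  0.013 ] gap 0.0933
rows units xyz [ 0.2751 -0.716  -0.6379] turn -0.04059584819317321
```

```bash
python3 -m pendant '[[0,0.275,-0.716,-0.638,-0.04],[0,0.275,-0.716,-0.638,-0.04],[0,0.275,-0.716,-0.638,-0.04],[0,0.275,-0.716,-0.638,-0.04],[0,0.275,-0.716,-0.638,-0.04],[0,0.275,-0.716,-0.638,-0.04],[0,0.275,-0.716,-0.638,-0.04],[0,0.275,-0.716,-0.638,-0.04]]' 20
python3 - <<'E'
from h import *
shot('top','pics/t1.png');shot('side','pics/s1.png')
crop('pics/t1.png','pics/t1c.png',150,140,130,110,5);crop('pics/s1.png','pics/s1c.png',140,130,150,140,4.5)
crop('pics/s1.png','pics/s1d.png',250,110,130,90,6)
plan(.463,.141,.064,-68.4)
E
```

```text
time_s: 1.77
eef_pos: [0.4622, 0.1399, 0.1485]
orientation: [-15.9, 89.8, -174.1]
wrist_force: [0.6, -1.4, 0.7]
finger_gap: 0.0932
t 1.8667 p [0.4624 0.1378 0.1496] yaw -68.44 q6 71.8 F [ 0.2038 -0.2825  0.1103] M [ 0.0175  0.0313 -0.0147] gap 0.093
rows units xyz [ 0.3426 -0.0112 -0.0075] turn -0.0004265553872168463
```

View pics/t1c.png

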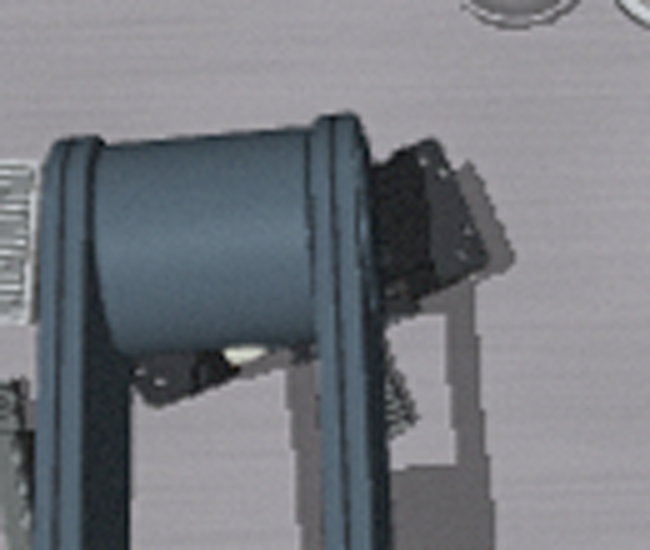

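View pics/s1c.png

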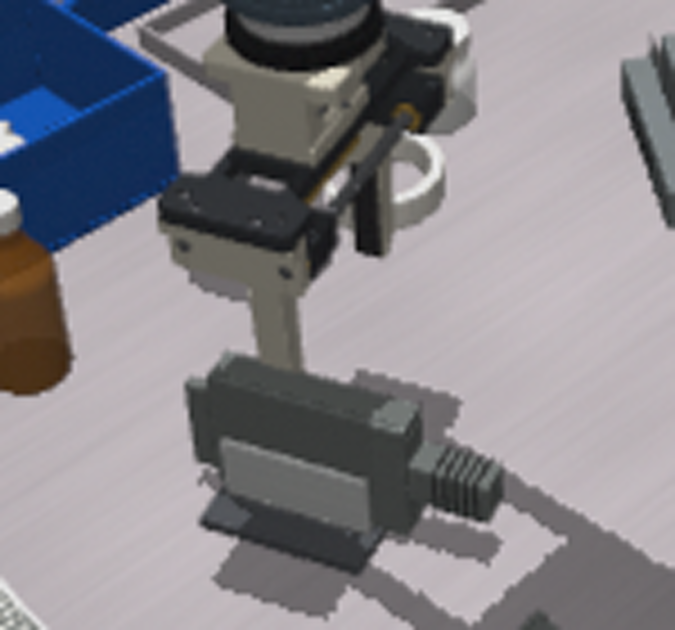

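View pics/s1d.png

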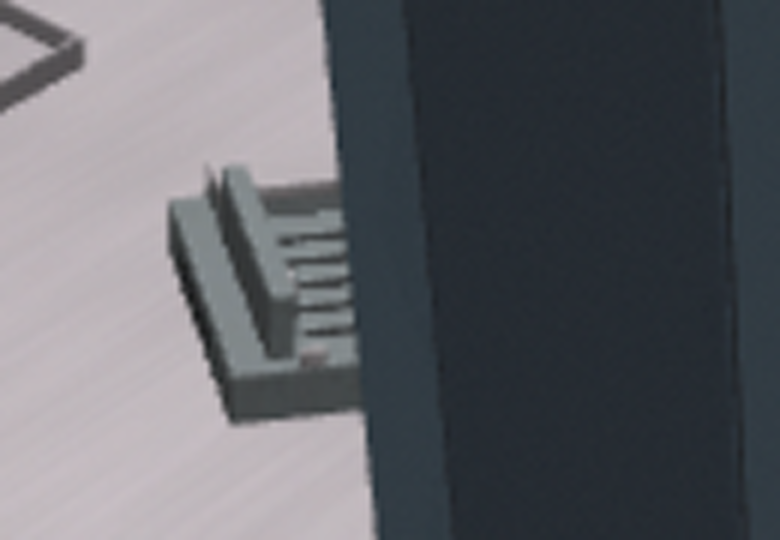

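Run:
```python
from h import *
a=np.radians(-68.4);u=np.array([np.cos(a),np.sin(a),0]);p=np.array([.4624,.1378,.1496])
for s in (-1,1):
  for off in (.0465,.064):
    q=(proj('side',p+s*off*u)[0]-[140,130]+.5)*4.5-.5; print(s,off,q)
im=cv2.imread('pics/s1.png')[170:235,170:240];cv2.imwrite('pics/s1e.png',cv2.resize(im,None,fx=8,fy=8,interpolation=cv2.INTER_LANCZOS4))
```

```text
-1 0.0465 [293.5968 359.4442]
-1 0.064 [277.6017 381.0306]
1 0.0465 [372.9729 252.321 ]
1 0.064 [386.9309 233.4838]
```

View pics/s1e.png

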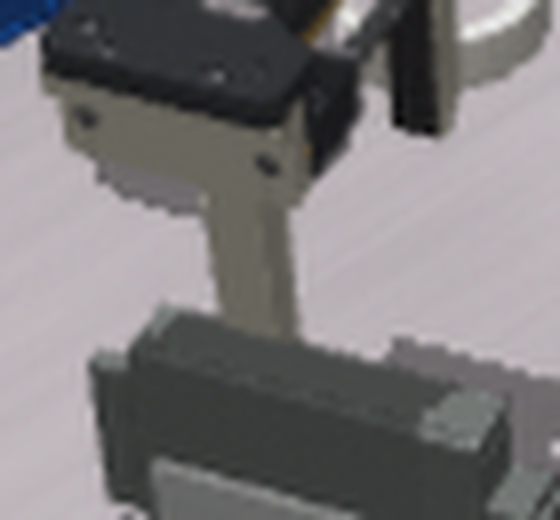

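```bash
python3 -m pendant '[[0,0.1,0,0,0],[0,0.2,0,0,0],[0,0.3,0,0,0],[0,0.343,0,0,0],[0,0.343,0,0,0],[0.4,0.343,0,0,0],[0.7,0.343,0,0,0],[0.7,0.343,0,0,0]]' 5
python3 -m pendant '[[0.8,0,0,0,0],[0.9,0,0,0,0],[0.9,0,0,0,0],[0.9,0,0,0,0]]' 5
python3 - <<'E'
from h import *
plan(.463,.141,.064,-68.4)
E
```

```text
time_s: 2.53
eef_pos: [0.4641, 0.1376, 0.0657]
orientation: [161.1, 89.8, 2.5]
wrist_force: [0.9, -0.3, -0.2]
finger_gap: 0.0773
time_s: 2.87
eef_pos: [0.4631, 0.1383, 0.0644]
orientation: [160.3, 90.0, 1.8]
wrist_force: [-0.4, 0.1, -0.4]
finger_gap: 0.051
t 2.8667 p [0.4631 0.1383 0.0644] yaw -68.46 q6 71.8 F [-0.429   0.1218 -0.3656] M [ 0.0064  0.0149 -0.0505] gap 0.051
rows units xyz [ 0.0018 -0.0103 -0.0036] turn -0.0007090347503811422
```

```bash
python3 -m pendant '[[0.9,0,0,0,0],[0.9,0,0,0,0],[0.9,0,0,0,0],[0.9,0,0,0,0],[0.9,0,0,0,0]]' 5
python3 - <<'E'
from h import *
plan(.463,.141,.064,-68.4)
shot('side','pics/s2.png');crop('pics/s2.png','pics/s2c.png',140,160,150,120,5)
E
```

```text
time_s: 3.28
eef_pos: [0.4629, 0.1383, 0.0641]
orientation: [-63.3, 90.0, 138.3]
wrist_force: [-0.7, -0.2, -0.5]
finger_gap: 0.0256
t 3.2833 p [0.4629 0.1383 0.0641] yaw -68.48 q6 71.8 F [-0.7439 -0.2489 -0.4993] M [0.1645 0.0736 0.0748] gap 0.0256
rows units xyz [ 0.0005 -0.0099 -0.0044] turn -0.0008605579547956192
```

View pics/s2c.png

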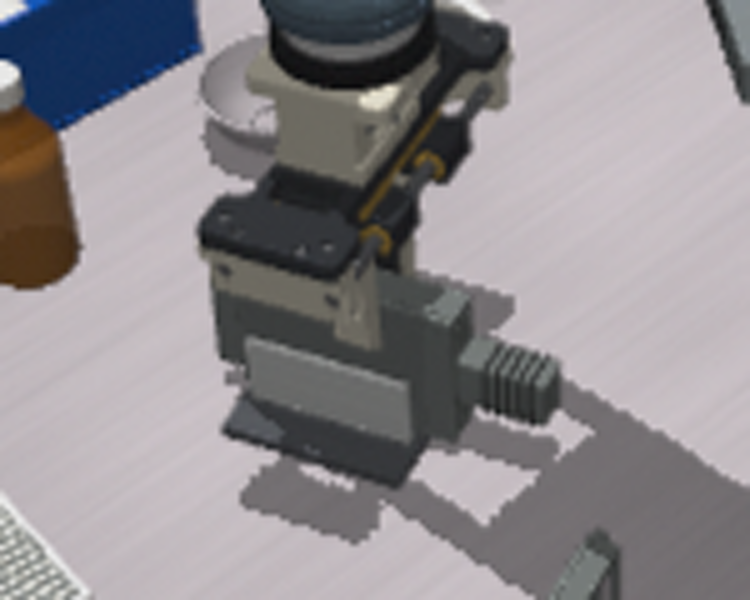

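```bash
python3 -m pendant '[[1,0,0,0,0],[1,0,0,0,0],[1,-0.08,0,0,0],[1,-0.16,0,0,0],[1,-0.24,0,0,0],[1,-0.32,0,0,0],[1,-0.36,0,0,0],[1,-0.36,0,0,0]]' 45
python3 - <<'E'
from h import *
plan(.426,-.045,.15,-90)
shot('side','pics/s3.png');crop('pics/s3.png','pics/s3c.png',140,130,150,120,5)
E
```

```text
time_s: 4.0
eef_pos: [0.4645, 0.1381, 0.1562]
orientation: [157.5, 89.7, -1.0]
wrist_force: [0.2, 0.1, -0.8]
finger_gap: 0.0248
t 4.0 p [0.4645 0.1381 0.1562] yaw -68.48 q6 71.8 F [ 0.1719  0.1065 -0.8299] M [ 0.005  -0.0484 -0.0145] gap 0.0248
rows units xyz [0.0243 0.6247 0.4122] turn 0.2391526387172604
```

View pics/s3c.png

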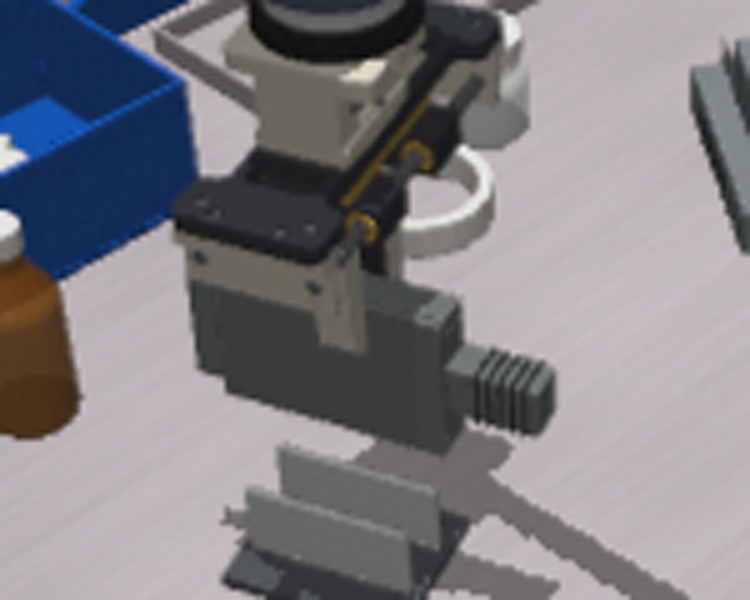

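```bash
python3 -m pendant '[[1,0.02,0.15,0.1,0.06],[1,0.02,0.3,0.2,0.12],[1,0.02,0.45,0.3,0.18],[1,0.02,0.58,0.39,0.239],[1,0.02,0.625,0.412,0.239],[1,0.02,0.625,0.412,0.239],[1,0.02,0.625,0.412,0.239]]' 45
python3 - <<'E'
from h import *
plan(.426,-.045,.057,-90)
E
```

```text
time_s: 4.63
eef_pos: [0.4235, -0.0456, 0.1478]
orientation: [-27.1, 89.9, 152.8]
wrist_force: [0.1, 0.5, -2.0]
finger_gap: 0.0249
t 4.6333 p [ 0.4235 -0.0456  0.1478] yaw -90.17 q6 68.9 F [ 0.0705  0.4881 -2.0256] M [ 0.0744 -0.0179 -0.023 ] gap 0.0249
rows units xyz [ 0.3633 -0.0021 -0.0108] turn -0.0019051560216660668
```

```bash
python3 -m pendant '[[1,0.1,0,0,0],[1,0.2,0,0,0],[1,0.28,0,0,0],[1,0.32,0,0,0],[1,0.34,0,0,0],[1,0.355,0,0,0],[1,0.36,0,0,0],[1,0.36,0,0,0]]' 45
python3 - <<'E'
from h import *
plan(.426,-.045,.057,-90)
E
```

```text
time_s: 5.3
eef_pos: [0.4248, -0.0446, 0.0593]
orientation: [173.8, 90.0, -6.2]
wrist_force: [0.4, -0.3, -1.8]
finger_gap: 0.024
t 5.3 p [ 0.4248 -0.0446  0.0593] yaw -89.94 q6 68.9 F [ 0.4154 -0.2853 -1.7703] M [ 0.0209 -0.0315 -0.0338] gap 0.024
rows units xyz [ 0.0091  0.0017 -0.0047] turn 0.0007107541929078328
```

```bash
python3 -m pendant '[[1,0.004,0,0,0],[1,0.008,0,0,0],[1,0.008,0,0,0]]' 45
python3 -m pendant '[[1,0.004,0,0,0],[1,0.006,0,0,0],[1,0.006,0,0,0]]' 45
```

```text
time_s: 5.55
eef_pos: [0.4248, -0.0451, 0.0575]
orientation: [159.2, 89.9, -20.8]
wrist_force: [-0.3, 0.3, -0.7]
finger_gap: 0.0244
time_s: 5.8
eef_pos: [0.4247, -0.0451, 0.056]
orientation: [159.6, 90.0, -20.4]
wrist_force: [-1.2, 0.7, 2.8]
finger_gap: 0.0246
```

Run:
```python
from h import *
plan(.426,-.045,.057,-90)
shot('side','pics/s4.png');crop('pics/s4.png','pics/s4c.png',210,130,150,120,5)
```

```text
t 5.8 p [ 0.4247 -0.0451  0.056 ] yaw -90.0 q6 68.9 F [-1.2158  0.727   2.7502] M [0.1117 0.1983 0.0196] gap 0.0246
rows units xyz [-0.0038 -0.0005 -0.0053] turn 3.069378303734993e-05
```

View pics/s4c.png

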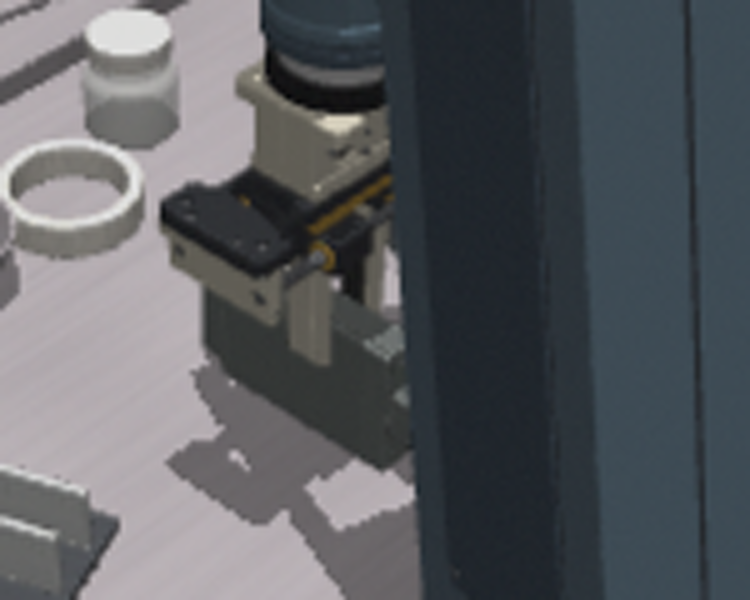

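```bash
python3 -m pendant '[[0.45,0,0,0,0],[0.45,0,0,0,0],[0.45,0,0,0,0],[0.45,-0.005,0,0,0],[0.45,-0.02,0,0,0],[0.45,-0.1,0,0,0],[0.45,-0.2,0,0,0],[0.45,-0.24,0,0,0]]' 20
python3 - <<'E'
from h import *
plan(.425,-.085,.115,-90)
shot('side','pics/s5.png');crop('pics/s5.png','pics/s5c.png',210,130,150,120,5)
E
```

```text
time_s: 6.52
eef_pos: [0.4257, -0.0454, 0.1182]
orientation: [158.8, 89.8, -21.1]
wrist_force: [0.4, -0.1, 0.1]
finger_gap: 0.0508
t 6.5167 p [ 0.4257 -0.0454  0.1182] yaw -89.98 q6 68.9 F [ 0.369  -0.142   0.1432] M [ 0.0011 -0.0097  0.0208] gap 0.0508
rows units xyz [0.0131 0.1584 0.0029] turn 0.00020376940426369098
```

View pics/s5c.png

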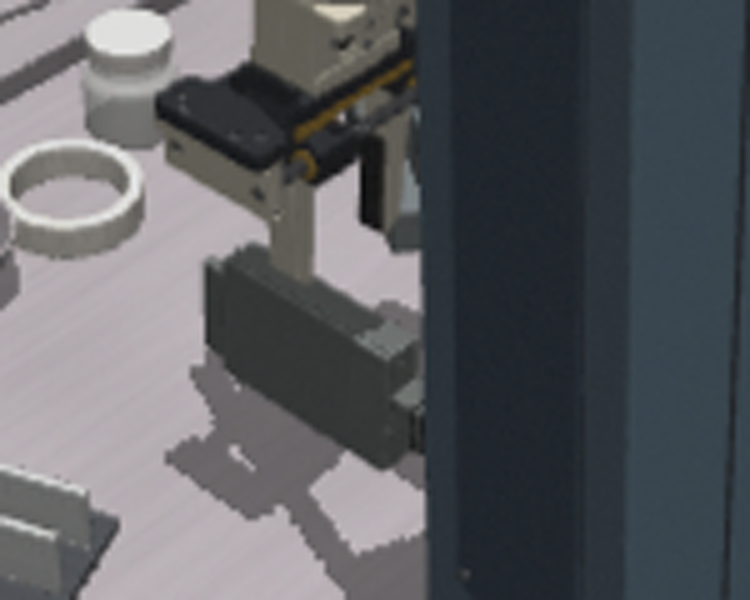

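Run:
```python
from h import *
f=lambda x,y:((x+.5)/6-.5+305,(y+.5)/6-.5+125)
for nm,x,y,z in [('left near',95,355,.03),('left far',265,108,.03),('right near',335,520,.03),('right far',510,270,.03),('lipTL',300,122,.05),('lipTR',488,255,.05),('lipBR',460,288,.05),('lipBL',280,160,.05),('stopL',165,395,.04),('stopR',282,468,.04)]:
    print(nm,onz('top',*f(x,y),z))
```

```text
left near [ 0.4981 -0.1762  0.03  ]
left far [ 0.6225 -0.2676  0.03  ]
right near [ 0.411  -0.2946  0.03  ]
right far [ 0.5357 -0.3887  0.03  ]
lipTL [ 0.6117 -0.2808  0.05  ]
lipTR [ 0.5417 -0.3721  0.05  ]
lipBR [ 0.5255 -0.3574  0.05  ]
lipBL [ 0.5927 -0.27    0.05  ]
stopL [ 0.4762 -0.2094  0.04  ]
stopR [ 0.4378 -0.2669  0.04  ]
```

```bash
python3 -m pendant '[[1,0,0.05,0,0],[1,0,0.1,0,0],[1,0,0.17,0,0],[1,0,0.22,0,0],[1,0,0.22,0,0],[1,0,0.22,0,0],[1,0,0.22,0,0],[1,0,0.22,0,0]]' 20
python3 - <<'E'
from h import *
plan(.425,-.075,.07,-90)
E
```

```text
time_s: 7.23
eef_pos: [0.4242, -0.0992, 0.1154]
orientation: [-47.3, 90.0, 132.7]
wrist_force: [0.4, -0.1, -0.1]
finger_gap: 0.0029
t 7.2333 p [ 0.4242 -0.0992  0.1154] yaw -89.96 q6 62.0 F [ 0.3718 -0.0973 -0.1456] M [0.0134 0.0327 0.0229] gap 0.0029
rows units xyz [ 0.1818 -0.0966 -0.0033] turn 0.0004294985068567156
```

Dock is well clear (its left corner at y≈-0.176). Lower, then push to the left.

```bash
python3 -m pendant '[[1,0.08,0,0,0],[1,0.16,0,0,0],[1,0.18,-0.03,0,0],[1,0.18,-0.06,0,0],[1,0.18,-0.09,0,0],[1,0.18,-0.12,0,0],[1,0.18,-0.15,0,0],[1,0.18,-0.17,0,0]]' 20
python3 - <<'E'
from h import *
plan(.425,-.04,.07,-90)
shot('side','pics/s6.png');crop('pics/s6.png','pics/s6c.png',210,130,150,120,5)
E
```

```text
time_s: 7.9
eef_pos: [0.4255, -0.0568, 0.0722]
orientation: [154.5, 89.8, -25.4]
wrist_force: [0.2, 0.1, -0.1]
finger_gap: 0.0004
t 7.9 p [ 0.4255 -0.0568  0.0722] yaw -89.93 q6 67.4 F [ 0.2461  0.1032 -0.1088] M [-0.0027 -0.005   0.02  ] gap 0.0004
rows units xyz [ 0.0089 -0.0671  0.002 ] turn 0.000792589722424787
```

View pics/s6c.png

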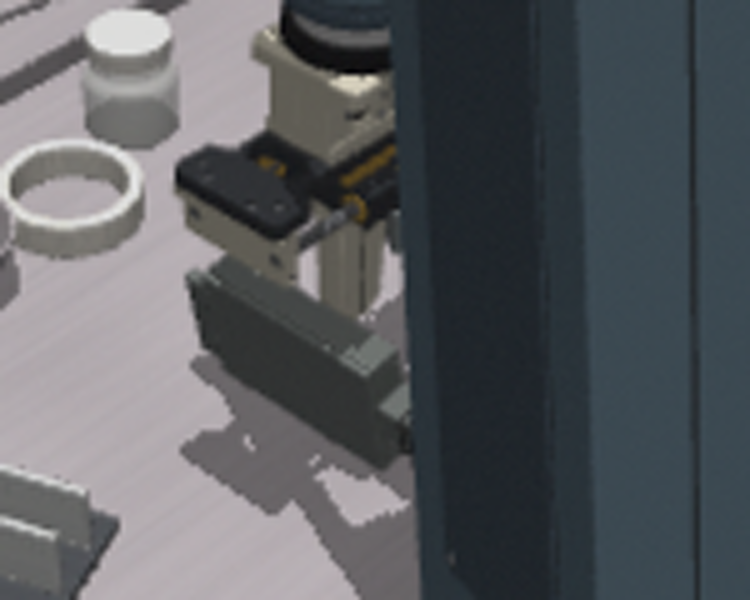

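```bash
python3 -m pendant '[[1,0,-0.03,0,0],[1,0,-0.06,0,0],[1,0,-0.09,0,0],[1,0,-0.12,0,0],[1,0,-0.12,0,0],[1,0,-0.12,0,0]]' 20
python3 - <<'E'
from h import *
plan(.425,-.04,.07,-90)
shot('side','pics/s7.png');crop('pics/s7.png','pics/s7c.png',210,130,150,120,5)
E
```

```text
time_s: 8.45
eef_pos: [0.4244, -0.0269, 0.0706]
orientation: [-5.7, 90.0, 174.4]
wrist_force: [0.0, -0.7, 0.1]
finger_gap: 0.0005
t 8.45 p [ 0.4244 -0.0269  0.0706] yaw -89.92 q6 71.2 F [ 0.0108 -0.6711  0.1203] M [ 0.0088 -0.023  -0.0095] gap 0.0005
rows units xyz [ 0.0023  0.0522 -0.0024] turn 0.0009092427769233938
```

View pics/s7c.png

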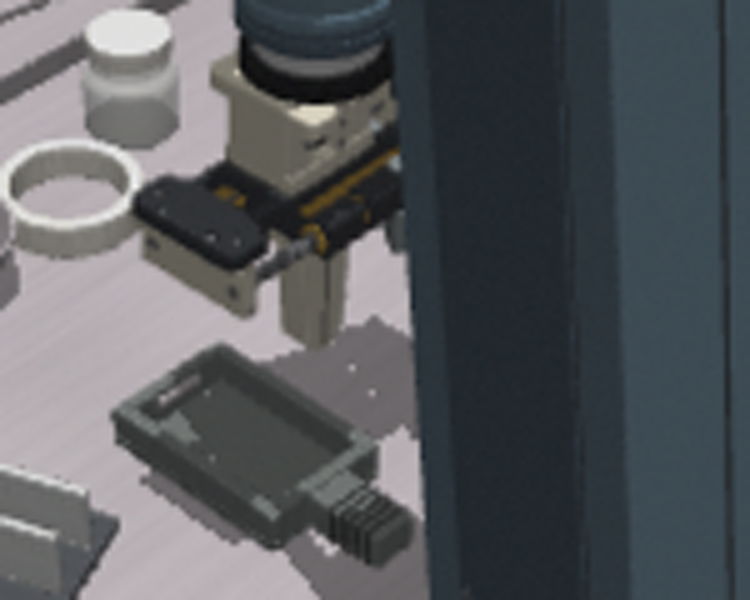

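Run:
```python
from h import *
for n,C,o in (('top',[(107,113),(300,125),(275,445),(82,440)],(128,160)),('side',[(260,42),(483,280),(257,415),(45,165)],(110,250))):
    P=np.array([onz(n,(x+.5)/10-.5+o[0],(y+.5)/10-.5+o[1],.036) for x,y in C]); print(n,P[:,:2],P.mean(0))
    print([round(np.linalg.norm(P[i]-P[(i+1)%4]),4) for i in range(4)])
    for i in range(4):
        d=P[(i+1)%4]-P[i]; print(round(np.degrees(np.arctan2(d[1],d[0])),1),end=' ')
plan(.48,.36,.1,-90)
```

```text
top [[0.5528 0.3812]
 [0.5474 0.3218]
 [0.4494 0.3307]
 [0.4525 0.39  ]] [0.5005 0.3559 0.036 ]
[np.float64(0.0597), np.float64(0.0984), np.float64(0.0593), np.float64(0.1006)]
-95.2 174.8 87.0 -5.0 side [[0.5475 0.3241]
 [0.4493 0.3312]
 [0.4543 0.3896]
 [0.5514 0.3819]] [0.5006 0.3567 0.036 ]
[np.float64(0.0985), np.float64(0.0586), np.float64(0.0974), np.float64(0.0579)]
175.9 85.1 -4.5 -93.9 t 8.5 p [ 0.4245 -0.0273  0.0706] yaw -89.94 q6 71.2 F [0.1317 0.0944 0.181 ] M [ 0.0406 -0.0095 -0.0036] gap 0.0004
rows units xyz [-0.1178 -1.5489 -0.2236] turn 0.000636165665937622
```

```bash
python3 -m pendant '[[0.5,-0.15,0,0,0],[0,-0.24,-0.1,-0.02,0],[0,-0.24,-0.25,-0.05,0],[0,-0.24,-0.4,-0.1,0],[0,-0.24,-0.55,-0.15,0],[0,-0.24,-0.7,-0.2,0],[0,-0.24,-0.85,-0.3,0]]' 20
python3 -m pendant '[[0,0,-0.15,0,0.01],[0,0,-0.3,0,0.02],[0,0,-0.45,0,0.04],[0,0,-0.6,0,0.05],[0,0,-0.68,0,0.052],[0,0,-0.68,0,0.052],[0,0,-0.68,0,0.052]]' 20
python3 - <<'E'
from h import *
plan(.5005,.3563,.027,-94.7)
shot('top','pics/t8.png');shot('side','pics/s8.png');crop('pics/t8.png','pics/t8c.png',225,155,100,90,8);crop('pics/s8.png','pics/s8c.png',220,180,90,80,8)
E
```

```text
time_s: 9.08
eef_pos: [0.4964, 0.1841, 0.1306]
orientation: [8.2, 89.9, -171.7]
wrist_force: [-0.2, -1.5, -0.3]
finger_gap: 0.0424
time_s: 9.67
eef_pos: [0.4973, 0.3527, 0.13]
orientation: [52.9, 89.9, -131.7]
wrist_force: [-0.1, -0.9, 1.1]
finger_gap: 0.0888
t 9.6667 p [0.4973 0.3527 0.13  ] yaw -94.55 q6 119.4 F [-0.0846 -0.9305  1.0803] M [ 0.013   0.0119 -0.0205] gap 0.0888
rows units xyz [ 0.412  -0.0156 -0.012 ] turn 0.001702997551135215
```

View pics/t8c.png

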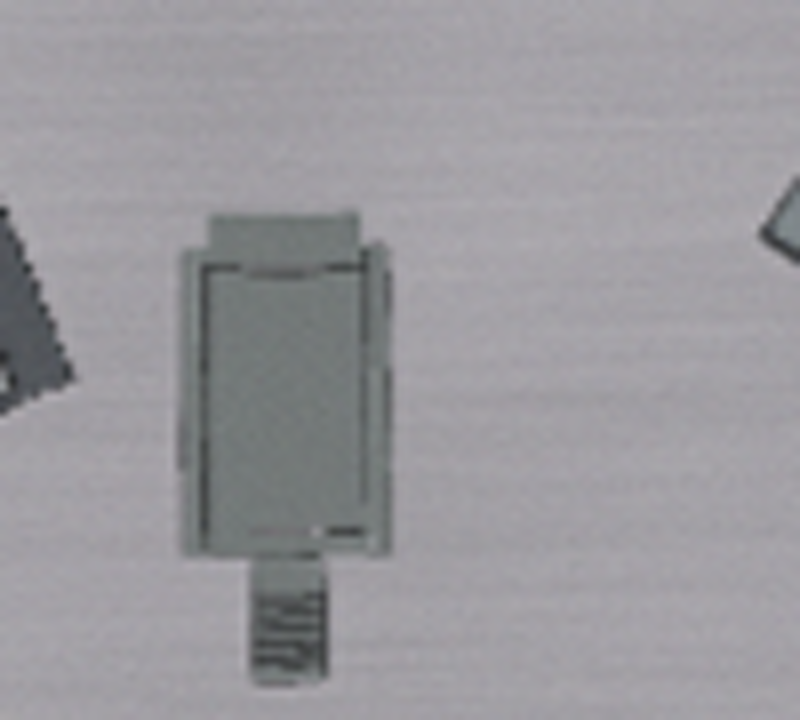

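View pics/s8c.png

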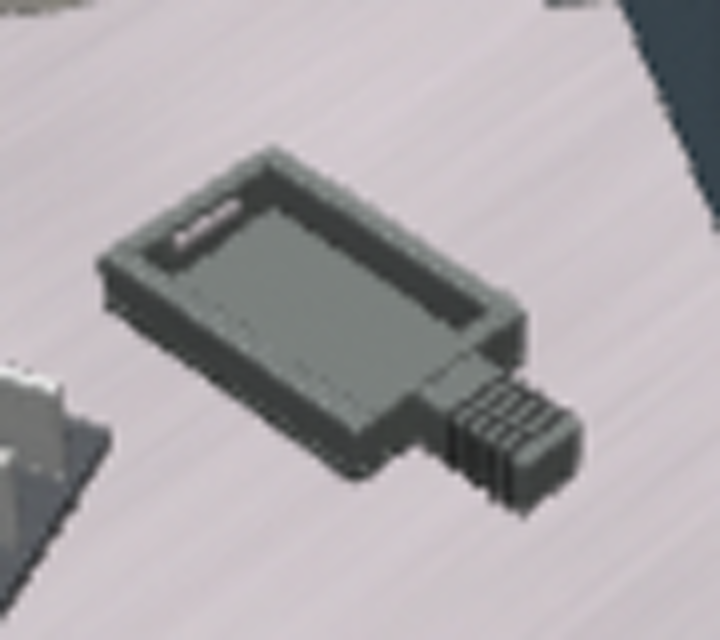

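View pics/s8.png

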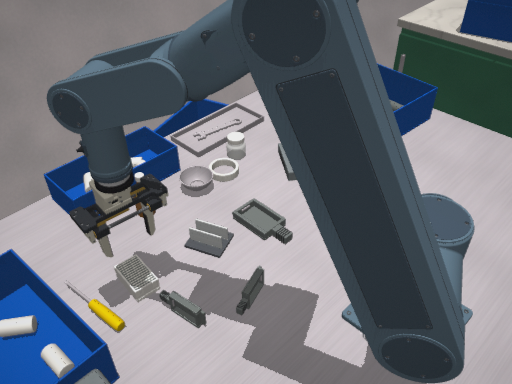

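```bash
python3 - <<'E'
from h import *
o=(225,155)
P=np.array([onz('top',(x+.5)/8-.5+o[0],(y+.5)/8-.5+o[1],.025) for x,y in [(183,248),(391,244),(391,555),(183,557)]]);print('top outer',P[:,:2],P.mean(0))
P=np.array([onz('top',(x+.5)/8-.5+o[0],(y+.5)/8-.5+o[1],.025) for x,y in [(205,266),(367,264),(367,530),(205,532)]]);print('top inner',P[:,:2],P.mean(0))
P=np.array([onz('top',(x+.5)/8-.5+o[0],(y+.5)/8-.5+o[1],.025) for x,y in [(250,683),(328,682)]]);print('handle end',P[:,:2])
P=np.array([onz('top',(x+.5)/8-.5+o[0],(y+.5)/8-.5+o[1],.008) for x,y in [(210,213),(358,211)]]);print('tongue end',P[:,:2])
o=(220,180)
P=np.array([onz('side',(x+.5)/8-.5+o[0],(y+.5)/8-.5+o[1],.025) for x,y in [(98,262),(272,147),(527,315),(358,437)]]);print('side outer',P[:,:2],P.mean(0))
d=P[1]-P[2]+P[0]-P[3];print(np.degrees(np.arctan2(d[1],d[0])))
E
python3 -m pendant '[[0,0.1,-0.015,-0.012,0.002],[0,0.2,-0.015,-0.012,0.002],[0,0.3,-0.015,-0.012,0.002],[0,0.38,-0.015,-0.012,0.002],[0,0.42,-0.015,-0.012,0.002],[0,0.43,-0.015,-0.012,0.002],[0,0.43,-0.015,-0.012,0.002]]' 8
python3 - <<'E'
from h import *
plan(.5005,.3563,.022,-94.7)
E
```

```text
top outer [[ 0.499   0.0473]
 [ 0.4984 -0.0327]
 [ 0.3792 -0.0292]
 [ 0.3806  0.0503]] [0.4393 0.0089 0.025 ]
top inner [[ 0.4919  0.039 ]
 [ 0.4909 -0.0232]
 [ 0.389  -0.0203]
 [ 0.3899  0.0417]] [0.4404 0.0093 0.025 ]
handle end [[ 0.332   0.026 ]
 [ 0.3316 -0.0038]]
tongue end [[ 0.5135  0.0369]
 [ 0.5127 -0.0207]]
side outer [[ 0.4964  0.0546]
 [ 0.4956 -0.027 ]
 [ 0.3766 -0.0247]
 [ 0.3777  0.0541]] [0.4366 0.0142 0.025 ]
-0.45317646595083594
time_s: 10.35
eef_pos: [0.501, 0.3546, 0.023]
orientation: [37.0, 89.9, -148.0]
wrist_force: [0.2, -0.0, 0.5]
finger_gap: 0.0928
t 10.35 p [0.501  0.3546 0.023 ] yaw -94.93 q6 119.8 F [ 0.1822 -0.0373  0.5347] M [ 0.097 -0.023 -0.002] gap 0.0928
rows units xyz [ 0.0039 -0.0065  0.0025] turn -0.002509104401548888
```

```bash
python3 -m pendant '[[0.5,0.004,0,0,0],[0.5,0.004,0,0,0],[0.5,0.004,0,0,0],[0.5,0.004,0,0,0],[0.5,0.004,0,0,0],[0.5,0.004,0,0,0],[0.5,0.004,0,0,0]]' 8
python3 - <<'E'
from h import *
plan(.5005,.3563,.022,-94.7)
E
```

```text
time_s: 10.93
eef_pos: [0.501, 0.3559, 0.0227]
orientation: [-150.2, 90.0, 25.0]
wrist_force: [0.2, -0.5, 3.8]
finger_gap: 0.06
t 10.9333 p [0.501  0.3559 0.0227] yaw -94.84 q6 119.8 F [ 0.1641 -0.4661  3.8491] M [-0.0318  0.1218  0.015 ] gap 0.06
rows units xyz [ 0.0027 -0.0014  0.0021] turn -0.0015160071978957352
```

```bash
python3 -m pendant '[[0.6,0,0,0,0],[0.6,0,0,0,0],[0.6,-0.04,0,0,0],[0.6,-0.12,0,0,0],[0.6,-0.24,0,0,0],[0.6,-0.36,0,0,0],[0.6,-0.4,0,0,0],[0.6,-0.4,0,0,0]]' 40
python3 - <<'E'
from h import *
plan(.439,.0085,.12,-91)
E
```

```text
time_s: 11.6
eef_pos: [0.5027, 0.3567, 0.1255]
orientation: [-150.0, 89.6, 25.1]
wrist_force: [-0.3, -0.5, -0.8]
finger_gap: 0.0601
t 11.6 p [0.5027 0.3567 0.1255] yaw -94.84 q6 119.8 F [-0.264  -0.5034 -0.8151] M [ 0.0062  0.0152 -0.0088] gap 0.0601
rows units xyz [0.0166 1.4093 0.1365] turn -0.04267697061146881
```

```bash
python3 -m pendant '[[0.6,0,0.1,0.01,0],[0.6,0,0.25,0.03,0],[0.6,0,0.4,0.04,0],[0.6,0,0.55,0.05,0],[0.6,0,0.7,0.07,0],[0.6,0,0.8,0.08,0],[0.6,0,0.8,0.08,0]]' 40
python3 -m pendant '[[0.6,0,0.1,0.01,-0.01],[0.6,0,0.25,0.02,-0.02],[0.6,0,0.4,0.03,-0.03],[0.6,0,0.55,0.05,-0.043],[0.6,0,0.61,0.057,-0.043],[0.6,0,0.61,0.057,-0.043],[0.6,0,0.61,0.057,-0.043]]' 40
python3 - <<'E'
from h import *
plan(.439,.0085,.06,-91)
E
```

```text
time_s: 12.18
eef_pos: [0.4613, 0.1541, 0.12]
orientation: [27.8, 89.7, -157.2]
wrist_force: [0.2, -0.0, -2.5]
finger_gap: 0.0594
time_s: 12.77
eef_pos: [0.4363, 0.0074, 0.1211]
orientation: [-30.0, 89.9, 148.9]
wrist_force: [-0.0, 1.0, -1.7]
finger_gap: 0.0598
t 12.7667 p [0.4363 0.0074 0.1211] yaw -91.13 q6 77.3 F [-0.0367  0.9995 -1.7377] M [0.0502 0.0211 0.0013] gap 0.0598
rows units xyz [ 0.2443 -0.0044 -0.011 ] turn -0.0014592586917185851
```

```bash
python3 -m pendant '[[0.6,0.08,0,-0.01,0],[0.6,0.16,0,-0.01,0],[0.6,0.22,0,-0.01,0],[0.6,0.255,0,-0.01,0],[0.6,0.26,0,-0.01,0],[0.6,0.26,0,-0.01,0]]' 40
python3 - <<'E'
from h import *
plan(.439,.0085,.06,-91)
shot('top','pics/t9.png');shot('side','pics/s9.png');crop('pics/t9.png','pics/t9c.png',225,155,100,90,8);crop('pics/s9.png','pics/s9c.png',220,160,90,80,8)
E
```

```text
time_s: 13.27
eef_pos: [0.4391, 0.0084, 0.0566]
orientation: [-20.5, 89.9, 158.6]
wrist_force: [0.5, -0.5, -1.6]
finger_gap: 0.0599
t 13.2667 p [0.4391 0.0084 0.0566] yaw -90.9 q6 77.4 F [ 0.4526 -0.5287 -1.6144] M [ 0.0006 -0.0365  0.0478] gap 0.0599
rows units xyz [-0.0137 -0.0005  0.0004] turn 0.0010565011402434265
```

View pics/s9c.png

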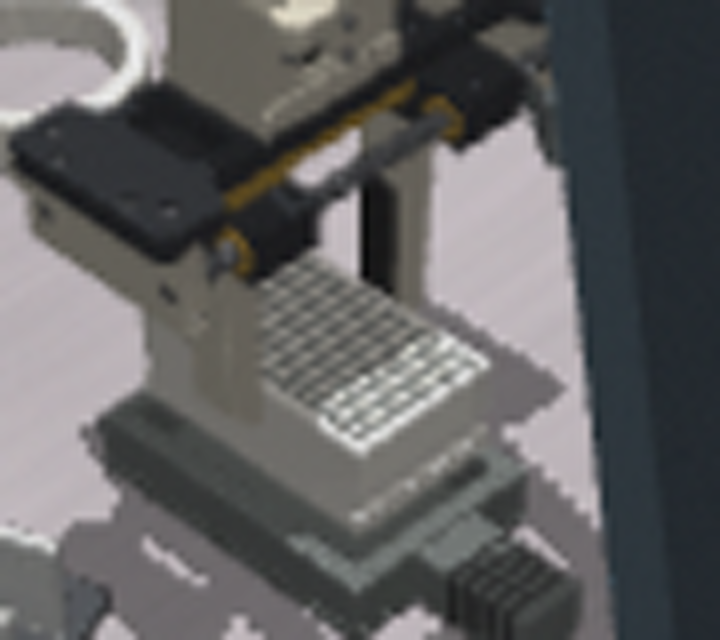

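View pics/t9c.png

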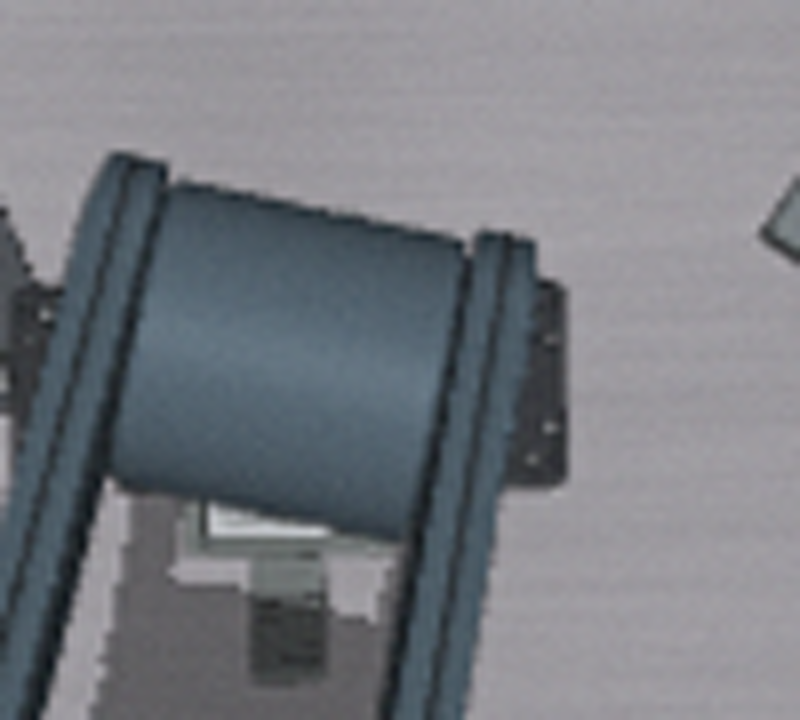

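Run:
```python
from h import *
f=lambda n,x,y,o,z: onz(n,(x+.5)/8-.5+o[0],(y+.5)/8-.5+o[1],z)[:2]
S=(220,160);T=(225,155)
print('S filt top nl,nr',f('side',363,450,S,.0699),f('side',490,357,S,.0699))
print('S filt bot nl,nr',f('side',358,528,S,.0339),f('side',487,432,S,.0339))
print('S tray nl nr fl',f('side',358,597,S,.025),f('side',527,475,S,.025),f('side',98,422,S,.025))
print('T filt top nl',f('top',210,536,T,.0699),'exp bottom')
print('T tray nl',f('top',183,557,T,.025), 'pocket nl',f('top',205,532,T,.025))
# expected filter corner from tool
p=np.array([.4391,.0084]);a=np.radians(-.9);R=np.array([[np.cos(a),-np.sin(a)],[np.sin(a),np.cos(a)]])
print('exp filter nl,nr',p+R@[-.05,.03],p+R@[-.05,-.03])
```

```text
S filt top nl,nr [0.3902 0.0388] [ 0.3909 -0.021 ]
S filt bot nl,nr [0.3929 0.0381] [ 0.3935 -0.0237]
S tray nl nr fl [0.3777 0.0541] [ 0.3766 -0.0247] [0.4964 0.0546]
T filt top nl [0.389  0.0387] exp bottom
T tray nl [0.3806 0.0503] pocket nl [0.3899 0.0417]
exp filter nl,nr [0.3896 0.0392] [ 0.3886 -0.0208]
```

```bash
cat >> h.py <<'E'
def box(img,n,c,yaw,hx,hy,z0,z1,o,s,col):
    a=np.radians(yaw);R=np.array([[np.cos(a),-np.sin(a)],[np.sin(a),np.cos(a)]])
    P=[np.r_[np.array(c)+R@[i*hx,j*hy],z] for z in (z0,z1) for i,j in ((1,1),(1,-1),(-1,-1),(-1,1))]
    q=(proj(n,np.array(P))-np.array(o)+.5)*s-.5
    q=[tuple(int(round(v)) for v in p) for p in q]
    for k in range(4):
        cv2.line(img,q[k],q[(k+1)%4],col,1);cv2.line(img,q[4+k],q[4+(k+1)%4],col,1);cv2.line(img,q[k],q[k+4],col,1)
E
python3 - <<'E'
from h import *
a=cv2.imread('pics/s8c.png');box(a,'side',(.4393,.0085),-1,.0595,.04,0,.025,(220,180),8,(0,0,255))
b=cv2.imread('pics/s9c.png');box(b,'side',(.4391,.0084),-.9,.05,.03,.0339,.0699,(220,160),8,(0,255,0));box(b,'side',(.4393,.0085),-1,.0595,.04,0,.025,(220,160),8,(0,0,255))
cv2.imwrite('pics/o1.png',cv2.resize(np.hstack([a,b]),None,fx=.55,fy=.8))
cv2.imwrite('pics/o8.png',a);cv2.imwrite('pics/o9.png',b)
E
```

```text
(no output)
```

View pics/o8.png

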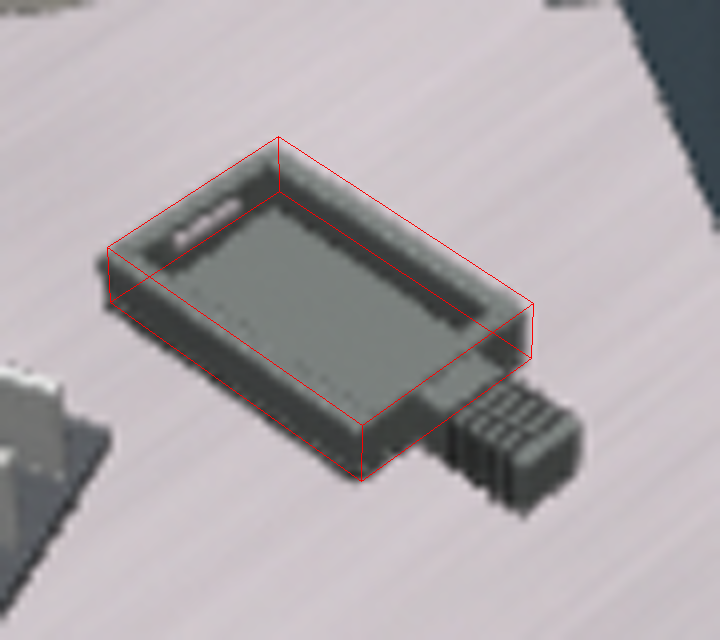

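View pics/o9.png

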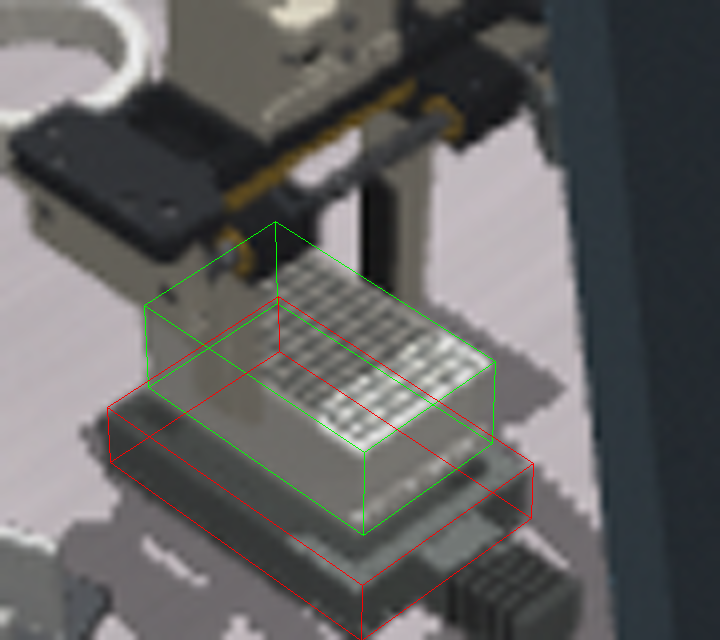

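```bash
python3 -m pendant '[[0.6,0,-0.004,0,0],[0.6,0.015,-0.004,0,0],[0.6,0.03,-0.004,0,0],[0.6,0.04,-0.004,0,0],[0.6,0.044,-0.004,0,0],[0.6,0.044,-0.004,0,0]]' 40
python3 - <<'E'
from h import *
plan(.439,.0092,.043,-91)
E
```

```text
time_s: 13.87
eef_pos: [0.4391, 0.0083, 0.0458]
orientation: [-13.9, 90.0, 165.1]
wrist_force: [-0.3, 0.1, -1.2]
finger_gap: 0.0597
t 13.8667 p [0.4391 0.0083 0.0458] yaw -90.99 q6 77.5 F [-0.3052  0.0609 -1.2449] M [0.0483 0.0406 0.0024] gap 0.0597
rows units xyz [ 0.0113 -0.0035  0.0004] turn 0.00013606151884270427
```

```bash
python3 -m pendant '[[0.6,0.008,0,0,0],[0.6,0.016,0,0,0],[0.6,0.016,0,0,0]]' 40
python3 - <<'E'
from h import *
plan(.439,.0092,.043,-91)
E
```

```text
time_s: 14.12
eef_pos: [0.4396, 0.0082, 0.0421]
orientation: [169.1, 90.0, -11.9]
wrist_force: [0.2, 0.5, 0.4]
finger_gap: 0.0596
t 14.1167 p [0.4396 0.0082 0.0421] yaw -90.98 q6 77.5 F [0.1561 0.4848 0.4317] M [-0.0091 -0.0073  0.0286] gap 0.0596
rows units xyz [-0.0038 -0.0038  0.0024] turn 0.0001855292476818704
```

```bash
python3 -m pendant '[[0.6,0.008,0,0,0],[0.6,0.016,0,0,0],[0.6,0.016,0,0,0]]' 60
python3 -m pendant '[[0.6,0.008,0,0,0],[0.6,0.016,0,0,0],[0.6,0.016,0,0,0]]' 60
```

```text
time_s: 14.37
eef_pos: [0.4395, 0.0082, 0.0382]
orientation: [151.1, 90.0, -29.9]
wrist_force: [-0.2, -0.1, -0.8]
finger_gap: 0.0593
time_s: 14.62
eef_pos: [0.4394, 0.0083, 0.0338]
orientation: [-128.5, 90.0, 50.5]
wrist_force: [1.0, -0.1, -1.5]
finger_gap: 0.0595
```

```bash
python3 -m pendant '[[0.6,0.006,0,0,0],[0.6,0.012,0,0,0],[0.6,0.012,0,0,0]]' 60
python3 - <<'E'
from h import *
shot('side','pics/s10.png');crop('pics/s10.png','pics/s10c.png',220,160,90,80,8)
E
```

```text
time_s: 14.87
eef_pos: [0.4389, 0.0085, 0.0306]
orientation: [-14.4, 89.9, 164.7]
wrist_force: [0.6, -1.2, -1.6]
finger_gap: 0.0596
```

View pics/s10c.png

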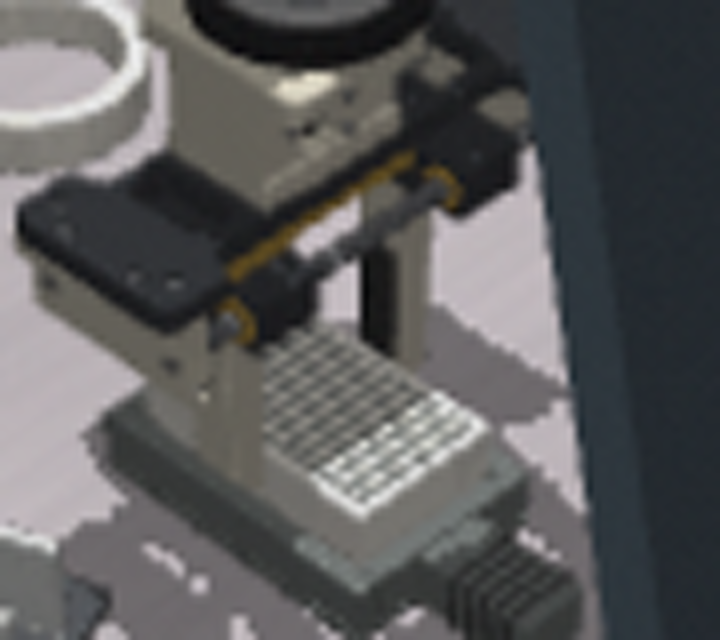

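```bash
python3 -m pendant '[[0.6,0.006,0,0,0],[0.6,0.006,0,0,0]]' 60
python3 -m pendant '[[0.6,0.006,0,0,0],[0.6,0.006,0,0,0]]' 60
python3 -m pendant '[[0.6,0.006,0,0,0],[0.6,0.006,0,0,0]]' 60
```

```text
time_s: 15.08
eef_pos: [0.4389, 0.0084, 0.0293]
orientation: [-14.3, 89.9, 164.7]
wrist_force: [0.1, -0.9, -2.0]
finger_gap: 0.0591
time_s: 15.25
eef_pos: [0.4394, 0.0083, 0.028]
orientation: [-25.0, 90.0, 154.0]
wrist_force: [-0.1, -0.4, -0.8]
finger_gap: 0.0595
time_s: 15.42
eef_pos: [0.4395, 0.0083, 0.0276]
orientation: [161.5, 90.0, -19.5]
wrist_force: [-4.0, 0.4, 10.2]
finger_gap: 0.0596
```

```bash
python3 -m pendant '[[0.6,0.006,0,0,0],[0.6,0.006,0,0,0]]' 60
python3 -m pendant '[[0.3,-0.006,0,0,0],[0.2,-0.012,0,0,0],[0,-0.012,0,0,0],[0,-0.012,0,0,0],[0,-0.05,0,0,0],[0,-0.15,0,0,0],[0,-0.25,0,0,0],[0,-0.3,0,0,0]]' 20
python3 - <<'E'
from h import *
plan(.439,.0092,.043,-91)
shot('side','pics/s11.png');crop('pics/s11.png','pics/s11c.png',220,160,90,80,8)
E
```

```text
time_s: 15.58
eef_pos: [0.4396, 0.0083, 0.0276]
orientation: [156.3, 89.9, -24.7]
wrist_force: [-9.4, 1.0, 29.3]
finger_gap: 0.0597
time_s: 16.25
eef_pos: [0.4404, 0.0081, 0.1021]
orientation: [168.5, 89.9, -12.5]
wrist_force: [0.5, -0.4, -1.0]
finger_gap: 0.0924
t 16.25 p [0.4404 0.0081 0.1021] yaw -90.98 q6 77.5 F [ 0.4508 -0.3785 -0.9804] M [-0.0117  0.0374 -0.0599] gap 0.0924
rows units xyz [ 0.2362 -0.0044  0.0062] turn 0.0002453311769683195
```

View pics/s11c.png

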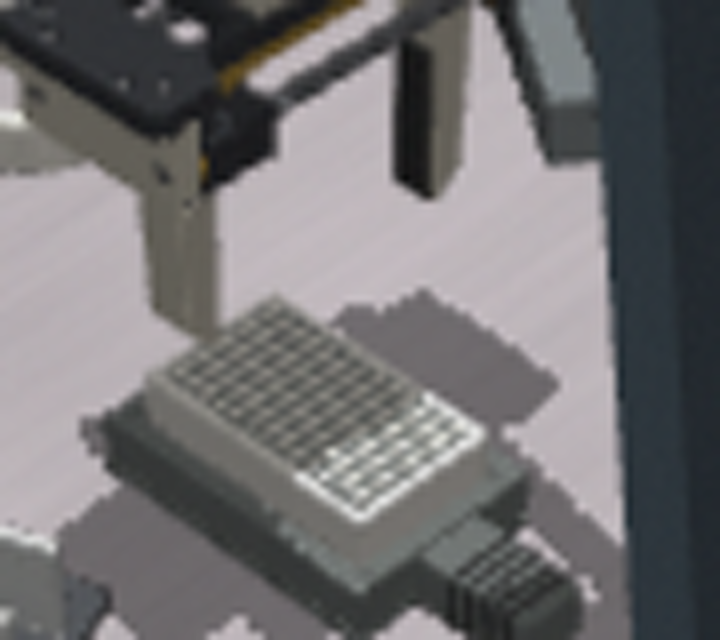

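Run:
```python
from h import *
im=cv2.imread('pics/t8.png')[138:216,315:394];print(im.shape)
cv2.imwrite('pics/d8.png',cv2.resize(im,None,fx=7.5,fy=7.5,interpolation=cv2.INTER_LANCZOS4))
```

```text
(78, 79, 3)
```

View pics/d8.png

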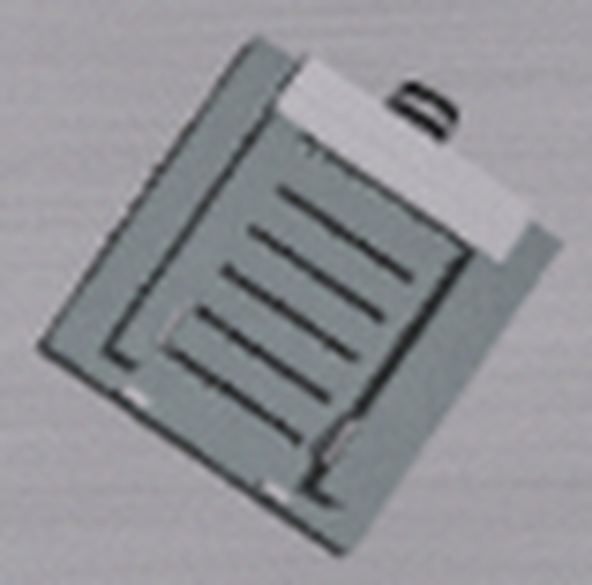

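```bash
cat > dock.py <<'E'
from h import *
f=lambda x,y,z: onz('top',(x+.5)/7.5-.5+315,(y+.5)/7.5-.5+138,z)[:2]
obs={'bodyTL':(258,35,.03),'bodyBL':(40,347,.03),'bodyBR':(345,557,.03),'bodyTR':(562,242,.03),'lipTL':(308,58,.05),'lipTR':(533,210,.05),'lipBR':(503,262,.05),'lipBL':(275,105,.05),'stopL':(135,395,.04),'stopR':(275,490,.04),'rolL':(172,330,.0596),'rolR':(340,440,.0596)}
W={k:f(*v) for k,v in obs.items()}
a=np.radians(-36.5);R=np.array([[np.cos(a),-np.sin(a)],[np.sin(a),np.cos(a)]])
c=np.array([.5095,-.277])
for k,v in W.items(): print(k,v,'dock mm',(R.T@(v-c))*1000)
E
python3 dock.py
```

```text
bodyTL [ 0.6236 -0.2683] dock mm [86.4929 74.8513]
bodyBL [ 0.4979 -0.1746] dock mm [-70.1968  75.3887]
bodyBR [ 0.4092 -0.295 ] dock mm [-69.9243 -74.1594]
bodyTR [ 0.535  -0.3884] dock mm [ 86.7102 -74.3737]
lipTL [ 0.6105 -0.2839] dock mm [85.2728 54.477 ]
lipTR [ 0.5463 -0.3715] dock mm [ 85.8211 -54.0581]
lipBR [ 0.5257 -0.3586] dock mm [ 61.5548 -55.9448]
lipBL [ 0.5918 -0.2699] dock mm [61.9011 54.6252]
stopL [ 0.4768 -0.2109] dock mm [-65.6236  33.6512]
stopR [ 0.4369 -0.2658] dock mm [-65.0491 -34.1723]
rolL [ 0.5013 -0.2234] dock mm [-38.4546  38.22  ]
rolR [ 0.4557 -0.2883] dock mm [-36.5451 -41.138 ]
```

```bash
python3 -m pendant '[[0.3,0,0,0.12,0],[0.3,0,0,0.24,0],[0.3,0,-0.008,0.345,0],[0.3,0.1,-0.008,0.345,0],[0.3,0.2,-0.008,0.345,0],[0.3,0.3,-0.008,0.345,0],[0.3,0.36,-0.008,0.345,0],[0.3,0.37,-0.008,0.345,0]]' 10
python3 - <<'E'
from h import *
plan(.3539,.0107,.003,-91)
shot('side','pics/s12.png');crop('pics/s12.png','pics/s12c.png',210,150,110,100,7)
E
```

```text
time_s: 16.97
eef_pos: [0.3506, 0.0125, 0.0051]
orientation: [-15.4, 89.7, 163.6]
wrist_force: [-1.0, 0.4, 0.3]
finger_gap: 0.0649
t 16.9667 p [0.3506 0.0125 0.0051] yaw -90.99 q6 74.6 F [-0.9666  0.3578  0.2829] M [0.0215 0.0157 0.0131] gap 0.0649
rows units xyz [ 0.0084  0.0068 -0.0132] turn 8.325378251533443e-05
```

View pics/s12c.png

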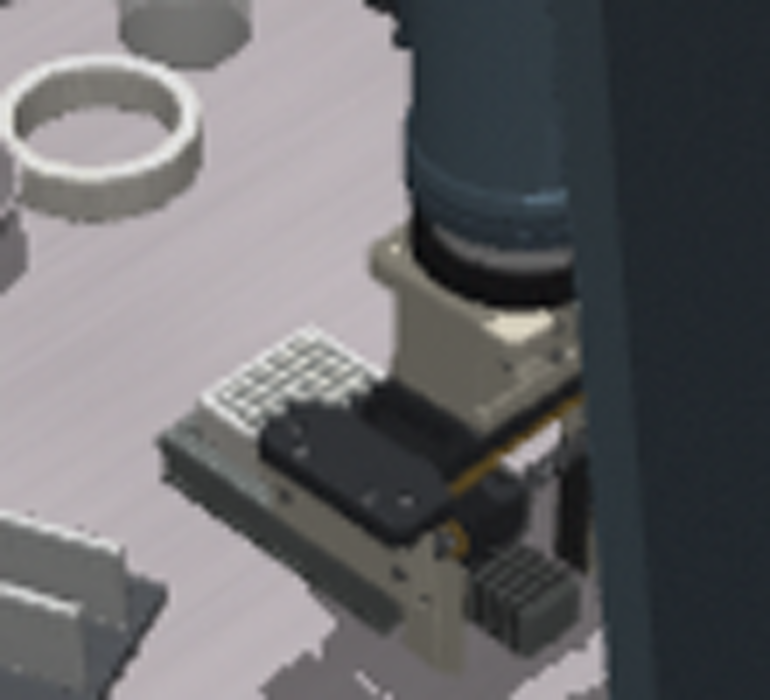

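```bash
python3 -m pendant '[[0.4,0.004,0.004,-0.008,0],[1,0.004,0.004,-0.008,0],[1,0.004,0.004,-0.008,0],[1,0.004,0.004,-0.008,0],[1,0.004,0.004,-0.008,0],[1,0.004,0.004,-0.008,0],[1,0.004,0.004,-0.008,0]]' 6
python3 - <<'E'
from h import *
plan(.3539,.0107,.003,-91)
E
```

```text
time_s: 17.6
eef_pos: [0.3555, 0.0107, 0.007]
orientation: [165.6, 89.9, -15.4]
wrist_force: [-0.2, 0.9, 3.6]
finger_gap: 0.028
t 17.6 p [0.3555 0.0107 0.007 ] yaw -90.97 q6 74.5 F [-0.1735  0.91    3.5943] M [0.104  0.1233 0.0497] gap 0.028
rows units xyz [0.0162 0.0001 0.0064] turn 0.0003296066902319378
```

```bash
python3 -m pendant '[[0.55,0.006,0,0,0],[0.55,0.012,0,0,0],[0.55,0.012,0,0,0]]' 6
python3 -m pendant '[[1,0,0,0,0],[1,0,0,0,0],[1,0,0,0,0],[1,0,0,0,0]]' 6
python3 - <<'E'
from h import *
plan(.3539,.0107,.003,-91)
E
```

```text
time_s: 17.85
eef_pos: [0.3549, 0.0108, 0.0034]
orientation: [-15.6, 90.0, 163.4]
wrist_force: [0.5, -0.4, 0.2]
finger_gap: 0.0405
time_s: 18.18
eef_pos: [0.3551, 0.0108, 0.0036]
orientation: [-14.4, 90.0, 164.6]
wrist_force: [0.2, 0.3, -1.1]
finger_gap: 0.0279
t 18.1833 p [0.3551 0.0108 0.0036] yaw -90.98 q6 74.5 F [ 0.2345  0.3242 -1.0912] M [ 0.0452 -0.0064  0.0419] gap 0.0279
rows units xyz [0.0024 0.0004 0.0048] turn 0.00026530986164124845
```

```bash
python3 -m pendant '[[1,-0.025,0,-0.004,0],[1,-0.05,0,-0.011,0],[1,-0.075,0,-0.019,0],[1,-0.1,0,-0.027,0],[1,-0.125,0,-0.034,0],[1,-0.15,0,-0.042,0],[1,-0.15,0,-0.042,0]]' 8
python3 - <<'E'
from h import *
plan(.3539,.0107,.003,-91)
shot('side','pics/s13.png');crop('pics/s13.png','pics/s13c.png',210,150,110,100,7)
E
```

```text
time_s: 18.77
eef_pos: [0.3672, 0.0102, 0.0426]
orientation: [165.7, 89.8, -15.3]
wrist_force: [0.4, -0.1, -1.1]
finger_gap: 0.0278
t 18.7667 p [0.3672 0.0102 0.0426] yaw -90.97 q6 75.0 F [ 0.4353 -0.1204 -1.1083] M [ 0.0851 -0.0448  0.0117] gap 0.0278
rows units xyz [ 0.158  -0.001   0.0538] turn 0.000359142568766894
```

View pics/s13c.png

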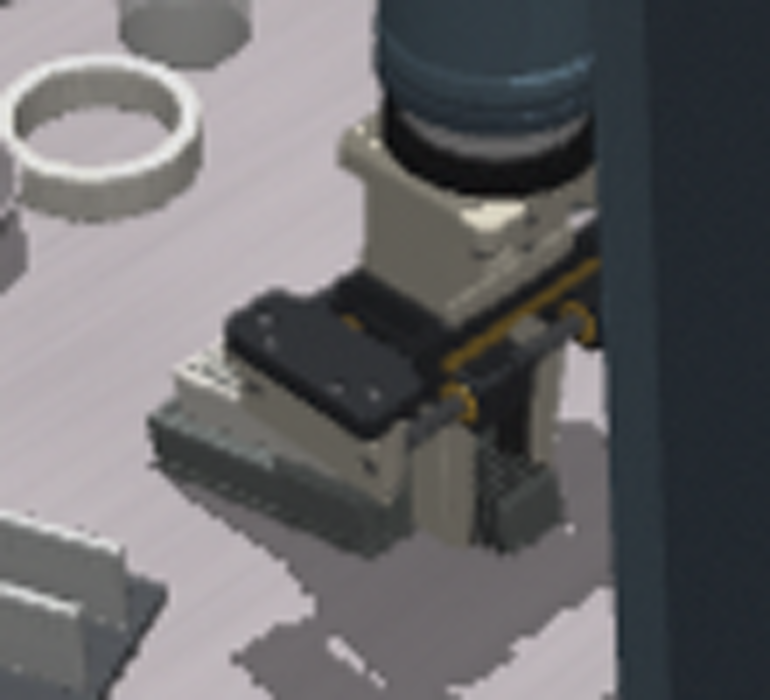

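```bash
python3 -m pendant '[[1,0,0,0,0],[1,0,0,0,0],[1,-0.02,0,0,0],[1,-0.08,0,0,0],[1,-0.16,0,0,0],[1,-0.26,0,0,0],[1,-0.36,0,0,0],[1,-0.42,0,0,0]]' 60
python3 - <<'E'
from h import *
plan(.3539,.0107,.003,-91)
shot('side','pics/s14.png');crop('pics/s14.png','pics/s14c.png',210,100,110,110,6.5)
E
```

```text
time_s: 19.48
eef_pos: [0.3652, 0.0107, 0.1479]
orientation: [6.1, 90.0, -174.9]
wrist_force: [0.4, 0.5, -2.8]
finger_gap: 0.0277
t 19.4833 p [0.3652 0.0107 0.1479] yaw -90.97 q6 75.0 F [ 0.428   0.4646 -2.838 ] M [ 0.0146  0.1175 -0.01  ] gap 0.0277
rows units xyz [0.5795 0.0006 0.045 ] turn 0.00030636537963649364
```

View pics/s14c.png

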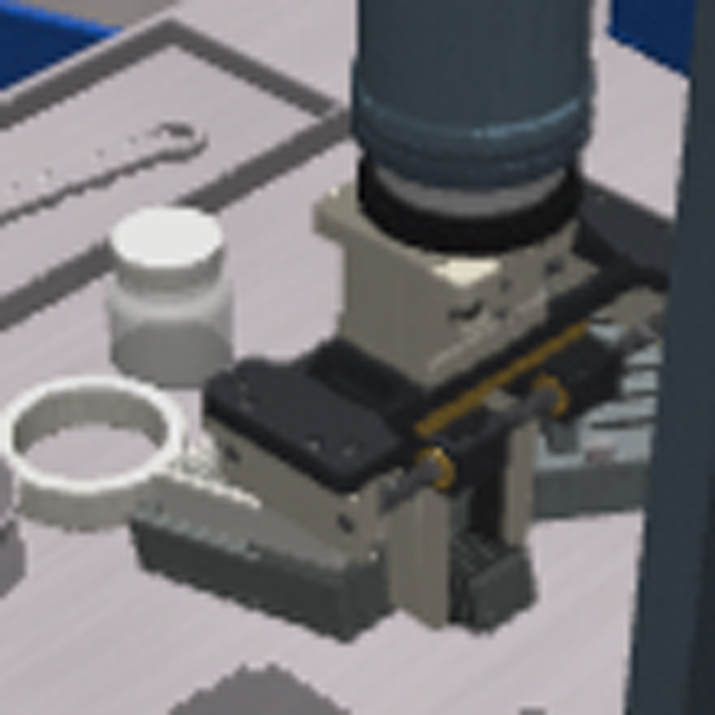

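```bash
cat > tilt.py <<'E'
from h import *
def tilt(pts,off,s,yaw,tcp,side=.04):
    a=np.radians(yaw);h=np.array([np.cos(a),np.sin(a),0]);n=np.array([-np.sin(a),np.cos(a),0])
    out=[]
    for x,y in pts:
        o,d=ray('side',(x+.5)/s-.5+off[0],(y+.5)/s-.5+off[1]); t=(n@(tcp+n*side-o))/(n@d); P=o+t*d; out.append((h@(P-tcp),P[2]))
    out=np.array(out);d=out[0]-out[1]; print(out,'len',np.linalg.norm(d),'tilt',np.degrees(np.arctan2(-d[1],d[0])))
if __name__=='__main__':
    tilt([(105,305),(358,480)],(220,180),8,-1,np.array([.3551,.0108,0]))
    tilt([(150,460),(373,557)],(210,150),7,-1,np.array([.3672,.0105,0]))
    tilt([(140,567),(348,640)],(210,100),6.5,-1,np.array([.3652,.0107,0]))
    tilt([(130,515),(348,590)],(210,100),6.5,-1,np.array([.3652,.0107,0]))
E
python3 tilt.py
```

```text
[[ 0.1455 -0.002 ]
 [ 0.0255  0.0005]] len 0.1200580131552632 tilt 1.1606057490110677
[[0.14   0.0025]
 [0.0187 0.034 ]] len 0.12534254570497438 tilt 14.551271508265136
[[0.1347 0.1066]
 [0.0195 0.1385]] len 0.11952210621803744 tilt 15.448632906124569
[[0.139  0.1304]
 [0.0195 0.1623]] len 0.12368916091208301 tilt 14.973377568243976
```

Run:
```python
from h import *
plan(.4355,-.222,.14,-126.6)
```

```text
t 19.5333 p [0.3668 0.0103 0.1497] yaw -90.96 q6 75.0 F [ 2.2005 -0.2477 -1.181 ] M [0.0466 0.1421 0.0245] gap 0.0278
rows units xyz [ 0.041   0.9242 -0.2903] turn 0.39598163577162465
```

```bash
python3 -m pendant '[[1,0,0.08,-0.03,0.03],[1,0,0.2,-0.06,0.09],[1,0,0.32,-0.1,0.15],[1,0,0.45,-0.14,0.2],[1,0,0.58,-0.18,0.26],[1,0,0.7,-0.22,0.32],[1,0.02,0.83,-0.26,0.37],[1,0.03,0.9,-0.285,0.396]]' 60
python3 -m pendant '[[1,0,0.024,-0.006,0],[1,0,0.024,-0.006,0],[1,0,0.024,-0.006,0]]' 60
python3 - <<'E'
from h import *
plan(.4355,-.222,.095,-126.6)
shot('top','pics/t15.png');shot('side','pics/s15.png');crop('pics/t15.png','pics/t15c.png',300,130,110,100,7);crop('pics/s15.png','pics/s15c.png',230,80,130,110,6)
E
```

```text
time_s: 20.2
eef_pos: [0.4328, -0.2185, 0.137]
orientation: [27.4, 89.9, 170.5]
wrist_force: [-0.2, 0.8, -2.6]
finger_gap: 0.0276
time_s: 20.45
eef_pos: [0.4293, -0.22, 0.1375]
orientation: [-8.3, 89.8, 135.1]
wrist_force: [-0.1, 0.6, -3.5]
finger_gap: 0.0273
t 20.45 p [ 0.4293 -0.22    0.1375] yaw -126.6 q6 86.2 F [-0.1289  0.6341 -3.5333] M [ 0.1954  0.1676 -0.0189] gap 0.0273
rows units xyz [ 0.1698 -0.0083 -0.0253] turn -2.726729047550533e-05
```

View pics/t15c.png

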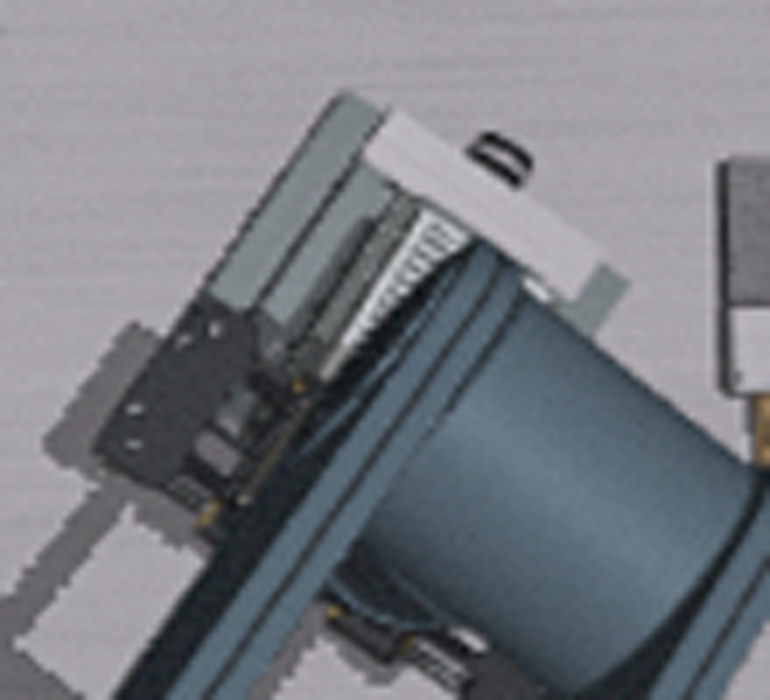

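View pics/s15c.png

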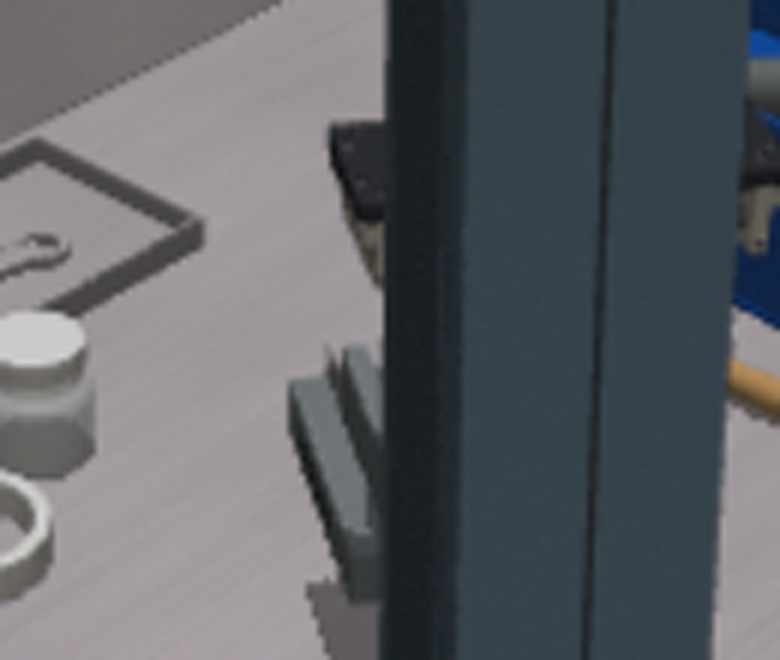

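```bash
cat >> h.py <<'E'
def dk(x=None,y=None,z=None,yaw=-126.6):
    c=np.array([.5095,-.277]);a=np.radians(-36.6);R=np.array([[np.cos(a),-np.sin(a)],[np.sin(a),np.cos(a)]])
    p=np.array(robot.state()['eef_pos']); print('dock-frame TCP mm',(R.T@(p[:2]-c))*1000)
    if x is not None: plan(*(c+R@[x,y]),z,yaw)
E
python3 -m pendant '[[1,0.04,-0.008,-0.025,0],[1,0.08,-0.008,-0.025,0],[1,0.12,-0.008,-0.025,0],[1,0.16,-0.008,-0.025,0],[1,0.17,-0.008,-0.025,0],[1,0.17,-0.008,-0.025,0]]' 60
python3 - <<'E'
from h import *
dk(-.0922,0,.076)
E
```

```text
time_s: 21.05
eef_pos: [0.436, -0.2225, 0.0946]
orientation: [-3.9, 89.8, 139.5]
wrist_force: [-0.1, 0.5, -2.4]
finger_gap: 0.0276
dock-frame TCP mm [-91.4851  -0.1031]
t 21.05 p [ 0.436  -0.2225  0.0946] yaw -126.61 q6 86.5 F [-0.0816  0.509  -2.4145] M [ 0.1746  0.1697 -0.0438] gap 0.0276
rows units xyz [ 0.0746 -0.0004  0.0026] turn -7.168768626526242e-05
```

```bash
python3 -m pendant '[[1,0.03,0,0.008,0],[1,0.06,0,0.008,0],[1,0.075,0,0.008,0],[1,0.075,0,0.008,0]]' 60
python3 - <<'E'
from h import *
dk(-.0922,0,.076)
E
python3 -m pendant '[[1,0.006,0,0,0],[1,0.012,0,0,0],[1,0.012,0,0,0]]' 60
python3 - <<'E'
from h import *
dk(-.0922,0,.0726)
shot('top','pics/t16.png');crop('pics/t16.png','pics/t16c.png',300,130,110,100,7)
E
```

```text
time_s: 21.38
eef_pos: [0.4358, -0.2228, 0.0773]
orientation: [172.7, 89.9, -43.9]
wrist_force: [1.4, -2.2, -2.7]
finger_gap: 0.0273
dock-frame TCP mm [-91.4581  -0.4645]
t 21.3833 p [ 0.4358 -0.2228  0.0773] yaw -126.63 q6 86.5 F [ 1.4187 -2.1707 -2.7096] M [-0.1127 -0.0727 -0.011 ] gap 0.0273
rows units xyz [ 0.005  -0.0019  0.003 ] turn -0.00029368778927473866
time_s: 21.63
eef_pos: [0.4356, -0.223, 0.0745]
orientation: [154.4, 89.9, -62.3]
wrist_force: [1.1, -2.5, -2.4]
finger_gap: 0.0278
dock-frame TCP mm [-91.582   -0.7042]
t 21.6333 p [ 0.4356 -0.223   0.0745] yaw -126.62 q6 86.5 F [ 1.1102 -2.5221 -2.369 ] M [-0.4269  0.0491 -0.1112] gap 0.0278
rows units xyz [ 0.0077 -0.0028  0.0025] turn -0.00024145067901220802
```

View pics/t16c.png

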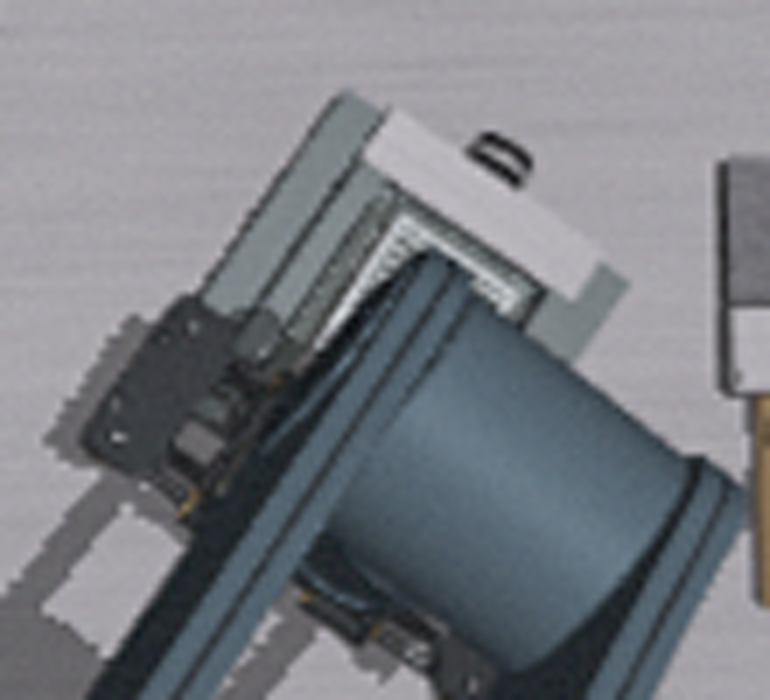

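```bash
python3 -m pendant '[[1,0.006,-0.002,0,0],[1,0.008,-0.002,0,0],[1,0.008,-0.002,0,0]]' 60
python3 - <<'E'
from h import *
dk(-.0922,0,.0726)
E
```

```text
time_s: 21.93
eef_pos: [0.4355, -0.2223, 0.0724]
orientation: [119.0, 90.0, -97.7]
wrist_force: [-1.5, -3.7, -1.5]
finger_gap: 0.0277
dock-frame TCP mm [-92.01    -0.2013]
t 21.9333 p [ 0.4355 -0.2223  0.0724] yaw -126.62 q6 86.5 F [-1.4733 -3.67   -1.5062] M [-0.8419  0.2032 -0.2374] gap 0.0277
rows units xyz [-0.001  -0.0008  0.0008] turn -0.00025734016449392683
```

```bash
python3 -m pendant '[[1,0,0.004,0,0],[1,0,0.006,0,0],[1,0,0.006,0,0]]' 60
python3 - <<'E'
from h import *
dk(-.0922,0,.0726)
E
```

```text
time_s: 22.18
eef_pos: [0.4349, -0.2229, 0.0724]
orientation: [-109.0, 90.0, 34.4]
wrist_force: [1.1, -1.5, -0.7]
finger_gap: 0.0279
dock-frame TCP mm [-92.1398  -0.9914]
t 22.1833 p [ 0.4349 -0.2229  0.0724] yaw -126.62 q6 86.3 F [ 1.0734 -1.4556 -0.6804] M [-0.3645 -0.2145  0.0193] gap 0.0279
rows units xyz [-0.0007 -0.004   0.0002] turn -0.0002332364243727625
```

```bash
python3 -m pendant '[[1,0,0.001,-0.01,0],[1,0,0.001,-0.02,0],[1,0,0.001,-0.03,0],[1,0,0.001,-0.03,0]]' 60
python3 - <<'E'
from h import *
dk(-.078,-.0012,.0726)
E
```

```text
time_s: 22.52
eef_pos: [0.4389, -0.2259, 0.0719]
orientation: [-5.8, 89.7, 137.6]
wrist_force: [-5.0, 2.6, 3.0]
finger_gap: 0.0273
dock-frame TCP mm [-87.1398  -1.0793]
t 22.5167 p [ 0.4389 -0.2259  0.0719] yaw -126.59 q6 86.4 F [-4.9972  2.5625  3.0271] M [ 0.2218  0.4951 -0.0553] gap 0.0273
rows units xyz [-0.0032  0.0005 -0.0365] turn 6.609099019448827e-05
```

```bash
python3 -m pendant '[[1,-0.004,0,0,0],[1,-0.006,0,0,0],[1,-0.006,0,0,0]]' 60
python3 - <<'E'
from h import *
dk(-.078,-.0012,.0726)
shot('top','pics/t17.png');crop('pics/t17.png','pics/t17c.png',320,135,80,75,9)
E
```

```text
time_s: 22.77
eef_pos: [0.4393, -0.2263, 0.0733]
orientation: [-6.9, 89.8, 136.5]
wrist_force: [-3.7, 2.7, -0.0]
finger_gap: 0.0276
dock-frame TCP mm [-86.5356  -1.1638]
t 22.7667 p [ 0.4393 -0.2263  0.0733] yaw -126.6 q6 86.4 F [-3.7316  2.7167 -0.0201] M [0.5615 0.7044 0.0089] gap 0.0276
rows units xyz [ 0.0027  0.0001 -0.0342] turn -1.511681882991272e-05
```

View pics/t17c.png

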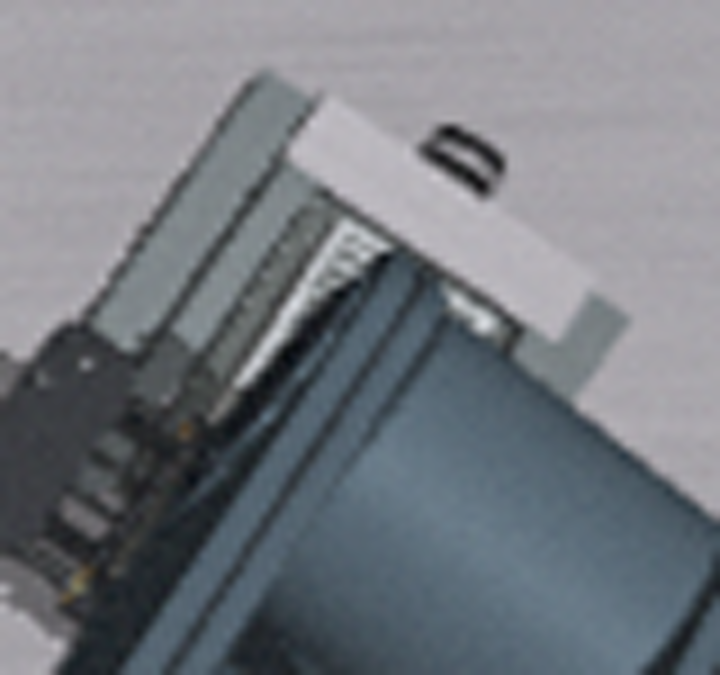

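Run:
```python
from h import *
c=np.array([.5095,-.277]);a=np.radians(-36.6);R=np.array([[np.cos(a),-np.sin(a)],[np.sin(a),np.cos(a)]])
for x,y,z in [(325,200,.058),(310,200,.058),(345,215,.076),(395,245,.076),(500,325,.076),(520,330,.058)]:
    print(x,y,(R.T@(onz('top',(x+.5)/9-.5+320,(y+.5)/9-.5+135,z)[:2]-c))*1000)
# project predicted points for tip dock x=60
def P(lx,lz,ly,xt,th,zf=.03):
    t=np.radians(th);dx=(lx-73.5)*np.cos(t)+lz*np.sin(t);dz=-(lx-73.5)*np.sin(t)+lz*np.cos(t)
    w=c+R@np.array([xt+dx,ly-1])/1000; return np.r_[w,zf+dz/1000]
for xt in (60,):
  for n,l in (('tray FL top',(59.5,25,40)),('filter FL top',(50,41,30)),('filter FR',(50,41,-30)),('tray FR',(59.5,25,-40)),('tray NL top',(-59.5,25,40))):
    q=proj('top',P(*l,xt,14.6))[0]; print(n,(q-[320,135]+.5)*9-.5)
```

```text
325 200 [54.5215 35.6572]
310 200 [51.6632 39.744 ]
345 215 [50.0383 29.2909]
395 245 [51.2259 10.2805]
500 325 [ 49.0743 -32.7045]
520 330 [ 55.6114 -41.8392]
tray FL top [313.5219 198.717 ]
filter FL top [341.2692 221.708 ]
filter FR [492.8296 325.8339]
tray FR [512.8453 335.6458]
tray NL top [132.574  475.1859]
```

```bash
python3 -m pendant '[[1,0,0,0.01,0],[1,0,0,0.016,0],[1,0,0,0.016,0]]' 60
python3 - <<'E'
from h import *
dk(-.078,-.0012,.0726)
E
python3 -m pendant '[[1,0.006,0,0,0],[1,0.006,0,0,0]]' 60
python3 - <<'E'
from h import *
dk(-.078,-.0012,.0726)
E
```

```text
time_s: 23.07
eef_pos: [0.4384, -0.226, 0.0742]
orientation: [-174.9, 89.8, -31.5]
wrist_force: [3.0, -0.5, -4.4]
finger_gap: 0.0275
dock-frame TCP mm [-87.4612  -1.4281]
t 23.0667 p [ 0.4384 -0.226   0.0742] yaw -126.63 q6 86.3 F [ 3.0319 -0.4618 -4.426 ] M [ 0.0199 -0.3727 -0.0101] gap 0.0275
rows units xyz [ 0.0066 -0.0009 -0.0378] turn -0.0003030288206948247
time_s: 23.23
eef_pos: [0.4382, -0.2259, 0.0727]
orientation: [-176.2, 89.9, -32.8]
wrist_force: [1.6, -0.7, -2.4]
finger_gap: 0.0273
dock-frame TCP mm [-87.7686  -1.4754]
t 23.2333 p [ 0.4382 -0.2259  0.0727] yaw -126.62 q6 86.3 F [ 1.6307 -0.7149 -2.4058] M [-0.0464 -0.5378  0.0823] gap 0.0273
rows units xyz [ 0.0004 -0.0011 -0.0391] turn -0.0002475224794980906
```

```bash
python3 -m pendant '[[1,-0.002,-0.001,-0.012,0],[1,-0.002,-0.001,-0.024,0],[1,-0.002,-0.001,-0.036,0],[1,-0.002,-0.001,-0.036,0]]' 60
python3 - <<'E'
from h import *
dk(-.078,-.0012,.0726)
E
```

```text
time_s: 23.57
eef_pos: [0.4435, -0.2295, 0.0725]
orientation: [0.6, 89.8, 144.0]
wrist_force: [-4.6, 2.0, 2.1]
finger_gap: 0.0272
dock-frame TCP mm [-81.3143  -1.2799]
t 23.5667 p [ 0.4435 -0.2295  0.0725] yaw -126.61 q6 86.4 F [-4.6107  2.0324  2.0599] M [0.4548 0.4249 0.0445] gap 0.0272
rows units xyz [-0.0003 -0.0003 -0.0133] turn -0.00010379904769056085
```

```bash
python3 -m pendant '[[1,0,0,-0.008,0],[1,0,0,-0.014,0],[1,0,0,-0.014,0]]' 60
python3 - <<'E'
from h import *
dk(-.078,-.0012,.0726)
shot('top','pics/t18.png');crop('pics/t18.png','pics/t18c.png',320,135,80,75,9)
E
```

```text
time_s: 23.82
eef_pos: [0.4461, -0.2315, 0.0725]
orientation: [0.6, 89.8, 144.0]
wrist_force: [-4.9, 3.6, 0.6]
finger_gap: 0.0277
dock-frame TCP mm [-78.0199  -1.253 ]
t 23.8167 p [ 0.4461 -0.2315  0.0725] yaw -126.61 q6 86.5 F [-4.8559  3.5709  0.5963] M [0.4653 0.4709 0.0024] gap 0.0277
rows units xyz [-0.0004 -0.0002 -0.0001] turn -7.811567229951935e-05
```

View pics/t18c.png

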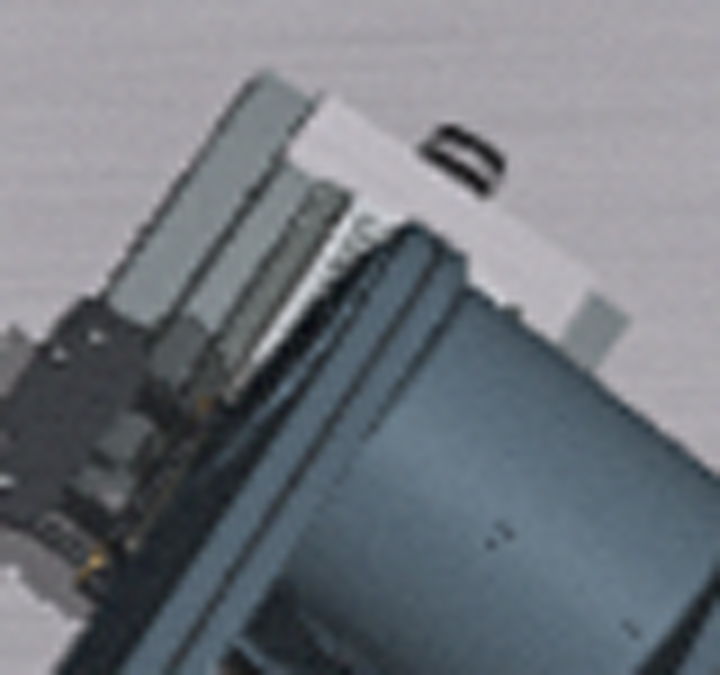

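```bash
python3 -m pendant '[[1,0.012,0,0.003,0],[1,0.024,0,0.006,0],[1,0.036,0,0.008,0],[1,0.048,0,0.011,0],[1,0.048,0,0.011,0]]' 30
python3 - <<'E'
from h import *
dk(-.0807,-.0012,.0607)
E
```

```text
time_s: 24.28
eef_pos: [0.4446, -0.2304, 0.0604]
orientation: [2.6, 89.9, 146.0]
wrist_force: [-3.2, 2.7, -1.8]
finger_gap: 0.028
dock-frame TCP mm [-79.865   -1.3165]
t 24.2833 p [ 0.4446 -0.2304  0.0604] yaw -126.61 q6 86.4 F [-3.1572  2.695  -1.7852] M [0.3233 0.3733 0.0854] gap 0.028
rows units xyz [-0.0012 -0.0005  0.0033] turn -0.00012770188949515513
```

```bash
python3 -m pendant '[[1,0.012,0,0.003,0],[1,0.024,0,0.005,0],[1,0.036,0,0.007,0],[1,0.048,0,0.009,0],[1,0.048,0,0.009,0]]' 30
python3 - <<'E'
from h import *
dk(-.0826,-.0012,.0473)
E
```

```text
time_s: 24.7
eef_pos: [0.4438, -0.2298, 0.0483]
orientation: [-171.9, 90.0, -28.5]
wrist_force: [-1.0, 1.3, -0.9]
finger_gap: 0.0279
dock-frame TCP mm [-80.9259  -1.2863]
t 24.7 p [ 0.4438 -0.2298  0.0483] yaw -126.62 q6 86.4 F [-1.0146  1.2686 -0.8557] M [ 0.1207 -0.0341  0.018 ] gap 0.0279
rows units xyz [ 0.004  -0.0003  0.0067] turn -0.0002677226371076813
```

```bash
python3 -m pendant '[[1,0.01,0,0.003,0],[1,0.02,0,0.005,0],[1,0.03,0,0.007,0],[1,0.03,0,0.007,0]]' 40
python3 - <<'E'
from h import *
dk(-.0845,-.0012,.0336)
shot('top','pics/t19.png');crop('pics/t19.png','pics/t19c.png',320,135,80,75,9)
E
```

```text
time_s: 25.03
eef_pos: [0.443, -0.2293, 0.0412]
orientation: [-179.6, 89.9, -36.3]
wrist_force: [2.2, -0.9, -2.9]
finger_gap: 0.0275
dock-frame TCP mm [-81.7889  -1.3386]
t 25.0333 p [ 0.443  -0.2293  0.0412] yaw -126.63 q6 86.4 F [ 2.2274 -0.8683 -2.8777] M [-0.3395 -0.7961  0.0313] gap 0.0275
rows units xyz [ 0.0304 -0.0005  0.0109] turn -0.00031909739861677935
```

View pics/t19c.png

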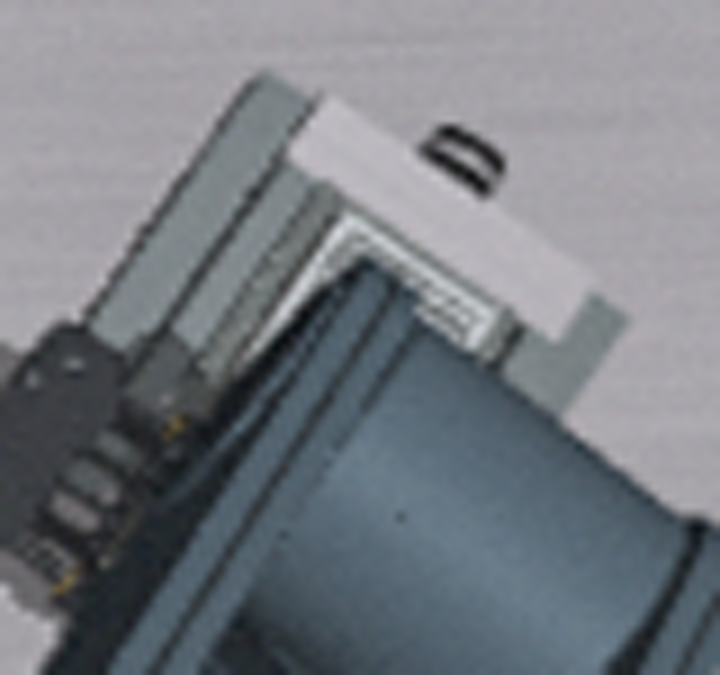

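```bash
python3 -m pendant '[[1,0.008,0,0.004,0],[1,0.016,0,0.006,0],[1,0.016,0,0.006,0]]' 60
python3 - <<'E'
from h import *
dk(-.0845,-.0012,.0336)
E
python3 -m pendant '[[1,0.008,0,0.002,0],[1,0.016,0,0.002,0],[1,0.016,0,0.002,0]]' 60
python3 - <<'E'
from h import *
dk(-.0845,-.0012,.0336)
E
```

```text
time_s: 25.33
eef_pos: [0.4421, -0.2287, 0.0373]
orientation: [178.2, 89.8, -38.4]
wrist_force: [5.3, -2.8, -4.6]
finger_gap: 0.0276
dock-frame TCP mm [-82.9206  -1.4017]
t 25.3333 p [ 0.4421 -0.2287  0.0373] yaw -126.63 q6 86.4 F [ 5.3112 -2.7928 -4.6048] M [-0.8293 -1.3789  0.11  ] gap 0.0276
rows units xyz [ 0.015  -0.0008  0.0064] turn -0.00032721895996101264
time_s: 25.58
eef_pos: [0.441, -0.2279, 0.034]
orientation: [174.1, 89.9, -42.5]
wrist_force: [1.7, -0.4, 5.1]
finger_gap: 0.0276
dock-frame TCP mm [-84.2763  -1.3749]
t 25.5833 p [ 0.441  -0.2279  0.034 ] yaw -126.62 q6 86.4 F [ 1.708  -0.3541  5.1229] M [-0.3062 -0.7804  0.0641] gap 0.0276
rows units xyz [ 0.0015 -0.0007  0.0009] turn -0.0001827357451449845
```

```bash
python3 -m pendant '[[1,0.006,0,0,0],[1,0.008,0,0,0],[1,0.008,0,0,0]]' 60
python3 -m pendant '[[1,0.006,0,0,0],[1,0.008,0,0,0],[1,0.008,0,0,0]]' 60
python3 - <<'E'
from h import *
dk(-.0845,-.0012,.0336)
shot('top','pics/t20.png');crop('pics/t20.png','pics/t20c.png',320,135,80,75,9)
E
```

```text
time_s: 25.83
eef_pos: [0.441, -0.2278, 0.0338]
orientation: [169.3, 89.9, -47.3]
wrist_force: [-2.3, 2.4, 23.3]
finger_gap: 0.0273
time_s: 26.08
eef_pos: [0.4409, -0.2277, 0.0327]
orientation: [166.8, 89.9, -49.8]
wrist_force: [-5.3, 3.5, 33.8]
finger_gap: 0.0276
dock-frame TCP mm [-84.4505  -1.3625]
t 26.0833 p [ 0.4409 -0.2277  0.0327] yaw -126.59 q6 86.4 F [-5.3285  3.5048 33.7669] M [0.6    0.4883 0.0991] gap 0.0276
rows units xyz [-0.0037 -0.0006  0.0002] turn 0.00014089851804202327
```

```bash
python3 -m pendant '[[1,-0.008,0,0,0],[0.4,-0.012,0,0,0],[0.3,-0.012,0,0,0],[0.3,-0.012,0,0,0],[0.3,-0.012,0,0,0],[0.3,-0.1,0,0.02,0],[0.3,-0.25,0,0.05,0],[0.3,-0.4,0,0.1,0]]' 30
python3 -m pendant '[[0.3,-0.2,-0.2,0.05,0],[0.3,-0.3,-0.4,0.05,0],[0.3,-0.3,-0.6,0.05,0],[0.3,-0.3,-0.8,0.05,0],[0.3,-0.3,-0.9,0.05,0],[0.3,-0.3,-0.9,0.05,0]]' 30
python3 - <<'E'
from h import *
plan(.4,.2,.2)
shot('top','pics/t21.png');shot('side','pics/s21.png');crop('pics/t21.png','pics/t21c.png',315,135,85,80,8);crop('pics/s21.png','pics/s21c.png',250,100,110,90,7)
E
```

```text
time_s: 26.8
eef_pos: [0.4194, -0.2117, 0.1288]
orientation: [-3.1, 89.7, 140.3]
wrist_force: [0.6, -0.7, 0.2]
finger_gap: 0.0643
time_s: 27.3
eef_pos: [0.5452, -0.0223, 0.2044]
orientation: [9.1, 90.0, 152.5]
wrist_force: [0.8, -0.6, -0.1]
finger_gap: 0.0651
t 27.3 p [ 0.5452 -0.0223  0.2044] yaw -126.62 q6 112.6 F [ 0.8101 -0.5574 -0.0827] M [ 0.0533 -0.0282 -0.0349] gap 0.0651
rows units xyz [ 0.0183 -0.3671  0.9967] turn 0.0
```

View pics/t21c.png

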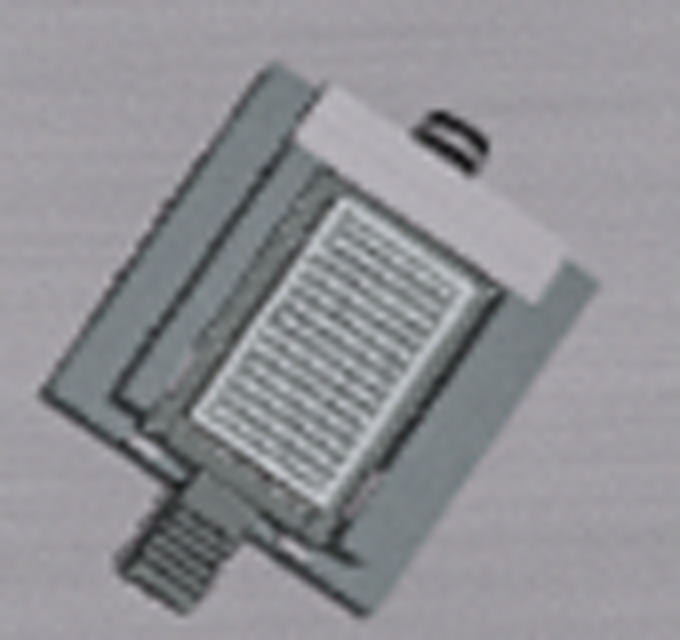

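View pics/s21.png

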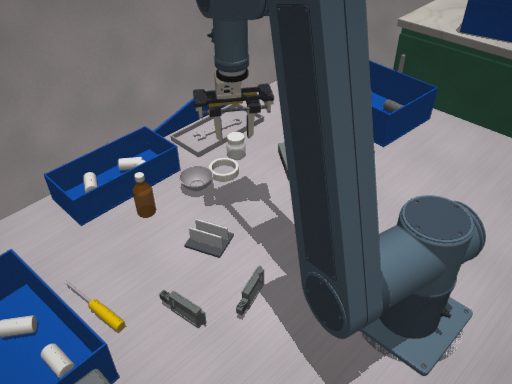

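```bash
python3 -m pendant '[[1,0,0.2,-0.05,0],[1,0,0.4,-0.05,0],[1,0,0.6,-0.05,0],[1,0,0.8,-0.05,0],[1,0,0.9,-0.05,0],[1,0,0.9,-0.05,0]]' 30
python3 - <<'E'
from h import *
dk(-.080,-.0012,.075)
E
```

```text
time_s: 27.9
eef_pos: [0.4168, -0.2155, 0.2036]
orientation: [39.5, 89.8, -177.2]
wrist_force: [-0.1, 0.3, -0.7]
finger_gap: 0.0296
dock-frame TCP mm [-111.1122   -5.8885]
t 27.9 p [ 0.4168 -0.2155  0.2036] yaw -126.77 q6 85.9 F [-0.1097  0.3243 -0.7106] M [ 0.0328  0.0268 -0.0309] gap 0.0296
rows units xyz [ 0.5139 -0.0201 -0.1256] turn -0.0018540660760174256
```

```bash
python3 -m pendant '[[1,0.1,-0.02,-0.05,0],[1,0.2,-0.02,-0.1,0],[1,0.32,-0.02,-0.126,0],[1,0.44,-0.02,-0.126,0],[1,0.51,-0.02,-0.126,0],[1,0.51,-0.02,-0.126,0]]' 30
python3 - <<'E'
from h import *
dk(-.080,-.0012,.058)
E
python3 -m pendant '[[1,0.03,0,0,0],[1,0.05,0,0,0],[1,0.06,0,0,0],[1,0.06,0,0,0]]' 30
python3 - <<'E'
from h import *
dk(-.080,-.0012,.055)
E
```

```text
time_s: 28.4
eef_pos: [0.445, -0.2253, 0.0724]
orientation: [-1.2, 89.4, 142.2]
wrist_force: [-0.5, 1.3, 0.5]
finger_gap: 0.0007
dock-frame TCP mm [-82.6003   3.0058]
t 28.4 p [ 0.445  -0.2253  0.0724] yaw -126.66 q6 87.0 F [-0.5203  1.2811  0.4977] M [ 0.0711 -0.0108 -0.0142] gap 0.0007
rows units xyz [ 0.0573  0.0168 -0.011 ] turn -0.0007070827565308314
time_s: 28.73
eef_pos: [0.4489, -0.2275, 0.0623]
orientation: [173.8, 90.0, -42.8]
wrist_force: [0.2, -0.1, 1.1]
finger_gap: 0.0007
dock-frame TCP mm [-78.1828   3.6248]
t 28.7333 p [ 0.4489 -0.2275  0.0623] yaw -126.61 q6 87.0 F [ 0.1555 -0.1311  1.0661] M [ 0.1072  0.0079 -0.0074] gap 0.0007
rows units xyz [0.0292 0.0193 0.0073] turn -0.00016608998127607164
```

Not yet touching at z 0.0623 (home predicts contact near 0.055, unlatched clearly higher). Centre and go on.

```bash
python3 -m pendant '[[1,0,0.018,0.008,0],[1,0.014,0.018,0.008,0],[1,0.022,0.018,0.008,0],[1,0.022,0.018,0.008,0]]' 30
python3 -m pendant '[[1,0.006,0,0,0],[1,0.008,0,0,0],[1,0.008,0,0,0]]' 30
python3 -m pendant '[[1,0.008,0,0,0],[1,0.008,0,0,0]]' 30
```

```text
time_s: 29.07
eef_pos: [0.4442, -0.2296, 0.0563]
orientation: [-6.4, 90.0, 137.0]
wrist_force: [0.3, -0.5, 1.0]
finger_gap: 0.0006
time_s: 29.32
eef_pos: [0.4446, -0.2298, 0.0553]
orientation: [160.5, 90.0, -56.1]
wrist_force: [-1.4, 1.5, 8.0]
finger_gap: 0.0002
time_s: 29.48
eef_pos: [0.4443, -0.2296, 0.0548]
orientation: [126.2, 90.0, -90.4]
wrist_force: [-7.3, 5.1, 26.0]
finger_gap: 0.0005
```

```bash
python3 -m pendant '[[1,-0.02,0,0,0],[1,-0.1,0,0,0],[1,-0.25,0,0,0],[1,-0.4,0,0,0],[1,-0.55,0,0,0],[1,-0.6,0,0,0]]' 30
python3 -m pendant '[[1,0,-0.2,0.05,0],[1,0,-0.4,0.1,0],[1,0,-0.6,0.15,0],[1,0,-0.8,0.2,0],[1,0,-0.95,0.2,0],[1,0,-0.95,0.2,0]]' 30
python3 -m pendant '[[1,0,-0.15,0.1,0],[1,0,-0.3,0.2,0],[1,0,-0.45,0.35,0],[1,0,-0.6,0.4,0],[1,0,-0.75,0.4,0],[1,0,-0.75,0.4,0]]' 30
python3 - <<'E'
from h import *
plan(.4,.2,.2)
shot('top','pics/t22.png');shot('side','pics/s22.png');crop('pics/t22.png','pics/t22c.png',315,135,85,80,8);crop('pics/s22.png','pics/s22c.png',260,110,110,90,7)
dockobs=[]
c=np.array([.5095,-.277]);a=np.radians(-36.6);R=np.array([[np.cos(a),-np.sin(a)],[np.sin(a),np.cos(a)]])
for n,p in (('handleNL',(-107.5,14,55)),('handleNR',(-107.5,-14,55)),('filtNL',(-50,30,71)),('filtFR',(50,-30,71))):
    w=np.r_[c+R@np.array(p[:2])/1000,p[2]/1000];print(n,(proj('top',w)[0]-[315,135]+.5)*8-.5)
E
```

```text
time_s: 29.98
eef_pos: [0.4466, -0.2312, 0.2081]
orientation: [177.1, 89.5, -39.5]
wrist_force: [1.1, 0.2, -0.1]
finger_gap: 0.0004
time_s: 30.48
eef_pos: [0.5466, -0.0065, 0.2026]
orientation: [-113.8, 90.0, 29.6]
wrist_force: [0.9, -0.4, 0.2]
finger_gap: 0.0007
time_s: 30.98
eef_pos: [0.5786, 0.2066, 0.2022]
orientation: [-86.8, 89.8, 56.8]
wrist_force: [-0.2, -1.3, -0.2]
finger_gap: 0.0009
t 30.9833 p [0.5786 0.2066 0.2022] yaw -126.37 q6 135.5 F [-0.1886 -1.3286 -0.1919] M [0.0868 0.0261 0.0384] gap 0.0009
rows units xyz [0.0077 0.4449 0.5597] turn 0.0
handleNL [130.2217 564.5044]
handleNR [192.1558 607.5839]
filtNL [189.4333 411.6515]
filtFR [476.2664 283.9633]
```

View pics/t22.png

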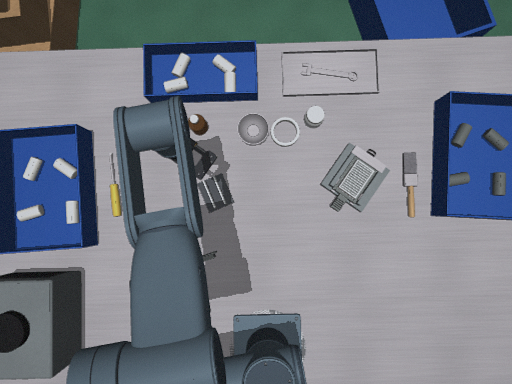

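View pics/s22c.png

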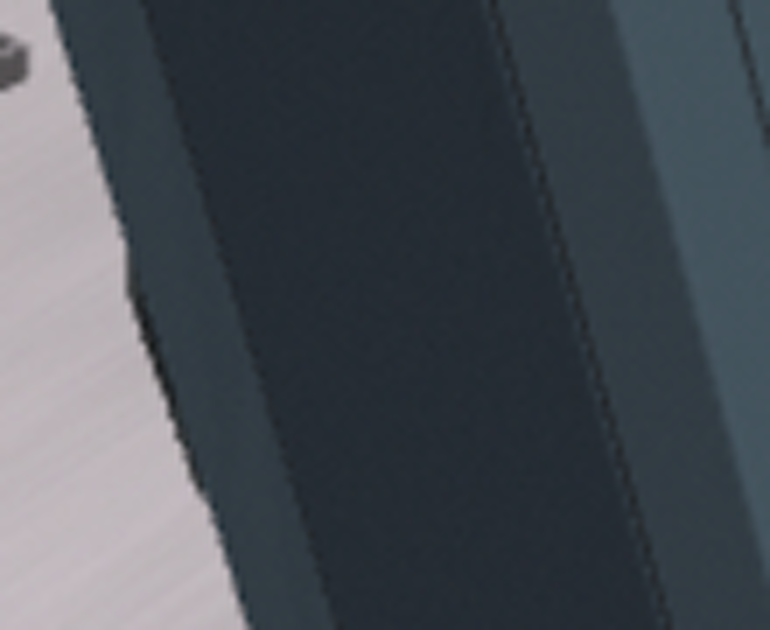

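View pics/t22c.png

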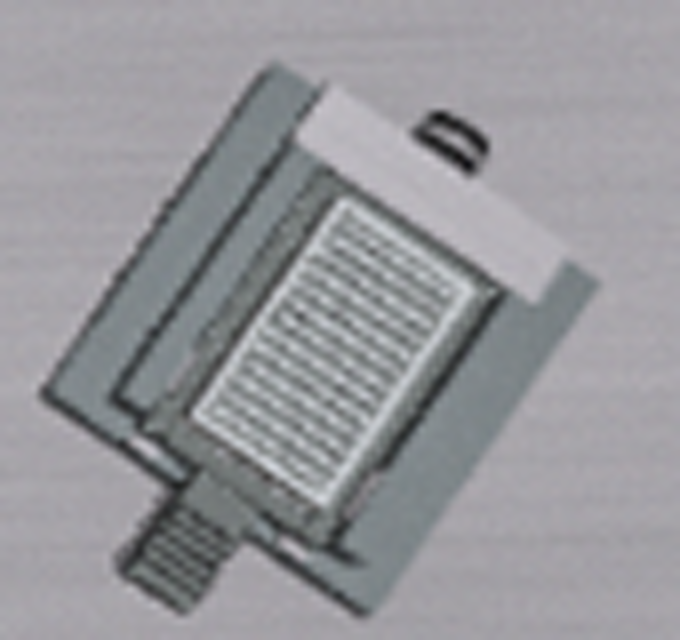

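Run:
```python
from h import *
print(robot.hand_in()); s=robot.state(); print(s['time_s'],s['wrist_force'])
```

```text
the job is handed in; nothing more can be done
None
the job is handed in; nothing more can be done
```

The loaded cassette is in the dock, flat and fully home as far as I can measure. The job was handed in at about 31 s of the 64 s allowed, with the robot touching nothing.

**What I did:**
1. Lifted the carrier out of the rack. It was the largest of the three lookalikes.
2. Stood it on its long edge on the bench and tipped it over flat, open side up.
3. Pressed the filter into it.
4. Picked it up by the handle tab with the nose about 15° down, slid the tongue under the dock's lip, and lowered and pressed the handle end.
5. Let go, then pressed once more on the tab with the fingers closed.

**Filter check:** it bottomed out exactly 5 mm (the pocket floor's thickness) above its height on the bench and held 29 N. The snap past the rollers showed no clear force peak, so I judged it by depth and the picture.

**Dock check:**
- Pressed at the end, the tab's top was at 55 mm above the bench under 8 to 26 N. That is the height expected when home; unlatched it would sit clearly higher.
- The last top view shows the handle and filter corners within about 1 px of where they should be when home.

**Other things on the bench:** in that view the bottle, bowl, jar, tape, screwdriver and brush are where they started. One of the loose lookalike frames was fully hidden under the arm and the other mostly so. I did not go near either, and both were in place in the last side view before the final press.

**What disagreed or was missing:**
- The side camera put the carrier about 5 mm off from the top camera; the grip agreed with the top camera, so I used that.
- The carrier sat about 1 mm to the right in the dock according to my measurement. I followed the lateral force there.
- The arm blocked the side view of the dock, so there is no side picture of the final seat.

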